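Wind the sorting-channel gate open with the folding crank

ROBOT

A 7-joint arm with a two-finger parallel gripper is mounted at the origin on the work surface. World frame = base frame: x ahead of the robot, y to its left, z up, the work surface at z = 0. Lengths are in m, angles in rad, forces in N, time in s.
With the tool pointing down it reaches from about 0.425 to 0.95 m from the base axis. Payload 16.7 kg.
Tool frame: the origin (TCP) lies on the centre line of the jaws, within the pads' length; the fingertips stand bot.tips_ahead ahead of it and the grasp point (between the pads) lies 3 mm ahead of it (bot.tips_ahead is the distance from the TCP to the fingertips, in m); z points along the fingers, y is the direction in which the jaws open and shut (so a half turn about z gives the same grasp; the last joint's range is limited). The gripper opens to 94 mm and grips with 3 to 60 N. Pads are 16 mm wide; open, the fingers measure 119 mm over their backs; the gripper's body (75 mm by 177 mm) begins 78 mm behind the grasp point.
Start: joints at [1.06, 0.426, 0.074, 1.606, -0.034, 1.111, -0.067], TCP at [0.238, -0.632, 0.202] pointing down, gripper open.
Joint ranges: [-2.85, 2.85], [-0.5, 2.14], [-1.23, 1.37], [0.21, 2.46], [-1.02, 4.16], [0.16, 2.05], [-2.73, 2.73]. Speed limits (rad/s): [1.89, 1.89, 2.39, 2.39, 3.01, 3.01, 3.01].

INTERFACE

Orientations are given as a unit quaternion [w, x, y, z].
In Python, from rig import bot, imaging, finish_job gives the robot as it stands.
- The arm moves only by the tool send_rows, never from a script. Its argument "rows" is a list of rows, each an object of numbers: "x", "y", "z": the shift along the world's x, y, z in cm; "spin": the turn about the world's z in rad; "jaw": the closure in counts, from 0 (fully open) to 255 (shut). In form: [{"x": .., "y": .., "z": .., "spin": .., "jaw": ..}, ...]. A call has 1 to 10 rows; each row shifts and turns the commanded pose from where the row before left it; what a row does not reach is not made up. A row lasts 1/12 s, in which the tool goes at most 41.7 mm and 7.16 degrees, less where a joint would pass 70% of its speed; a pose out of reach is approached as far as the arm can. A call with a gripper value outside its range is refused whole. The fingers move at their own pace and stop on an object; "grip_force" is the grip in N (left out, the last holds). Time passes only in rows, so rows that do not move let the fingers close. It gives the time, the measured TCP pose, the force and the opening at its end, in the units of the state.
- bot.get_obs(): the state, without advancing time (a new reading comes with each control period).
- imaging.read_camera(name): name is "scene" or "side" or "wrist"; returns a dict with "color" (384x512x3 uint8, red, green, blue), "intrinsics" (3x3 intrinsics, pixels), "dist_coeffs" ([k1, k2, p1, p2, k3] as OpenCV has them; the pictures are not rectified), "world_from_camera" (4x4, takes a point from camera to world coordinates). Camera axes: x right, y up, looking along -z (the intrinsics and any distortion apply to the point x, -y, -z); pixel columns grow to the right and rows downward; lengths in m; the calibration is good to about 2 mm. A picture is of the moment at which its call begins. There is no depth.
- finish_job(): hands the job in, once; it reports no verdict.
Trained networks look in a picture, given as the dict that the camera call returned (one of the last four; its "shot" number tells which), for a name from the list of things; names that differ only in an ending like _2 or _b are one class to them, and where a whole thing is asked for, a point or a joint stands for the part that bears it (a point fixed in the world has none). Each returns a list of dicts, best first, with "confidence" (0 to 1); they miss things now and then, are a little off and sometimes report something else, mostly with a low value. They report only what shows in the picture. A call takes as long as a camera call.
- imaging.boxes_of(picture, target): "bbox" ([left, top, right, bottom] in pixels, round what is visible of it).
The state is a dict: "t": time; "joints": joint angles; "qd": joint speeds; "effort": joint torques, N m; "tcp_pos": TCP position; "orientation": TCP orientation; "wrist_force": force on the tool from outside, world axes, zero at the start; "torque": the same for the moment, N m; "width": opening from 0.0 (shut) to 1.0 (fully open).
Only numpy, scipy, OpenCV 4.12 (cv2) and the standard library are available. Lean on these libraries where they do the work, as an engineer would, in place of code of your own. Each camera call takes 0.05 s, during which the arm holds its last target.

TASK

Open the gate of the sorting channel with its crank: the crank's handle is folded down over the gear case, so first unfold it until it stands upright, then wind the crank clockwise (seen from above) until the gate is fully open. Let go and leave the handle standing up and the gate open; do not push the gate itself, and leave the tools lying nearby where they are.

Things in the scene. Friction and masses are not known exactly. Their poses are not given: they have to be found in the camera images.
- gate_unit: The fixed gate unit. Origin on the bench under the middle of its grey gear case (116 x 116 mm, top 60 mm above the bench), z up. The crank turns on the case's vertical centre line. An aluminium channel (walls 46 mm high, 4 mm thick, at y = 100 and 230 mm, from x = -130 to 150 mm) runs along x on its +y side; the gate closes it across.
- crank_axis (a point): Point on the crank's vertical axis, at the height of the fold hinge (105 mm above the bench), fixed to the gate unit.
- fold_hinge (a point): Middle of the fold hinge at the outer end of the steel crank arm, 60 mm from the crank's axis, 105 mm above the bench; it goes round with the crank. At the start the arm points along -x of the gate unit. The hinge pin is level and at right angles to the arm; two cheeks (24 mm wide overall, 18 mm long) flank it up to 7 mm above the pin.
- handle_tip (a point): Free end of the folding handle: a round black grip, 20 mm diameter, spinning freely on its own axis, from 16 to 100 mm from the hinge. Folded, it lies level over the arm and 40 mm past the crank's axis; under its last 25 mm is only the case (29 mm or more of free height). Unfolded, it stands upright, this end 205 mm above the bench.
- fold (a joint): Fold angle of the handle (rad): 0 lying level over the arm, towards the crank's axis, 1.571 upright against its stop. Starts at 0 to 0.3. Friction (about 0.14 N m) keeps it where it is left.
- crank (a joint): Turn of the crank (rad): 0 at the start, growing clockwise seen from above, up to its stop at 4.712 (three quarters of a turn). Friction about 0.2 N m, so 3 to 5 N at the handle; it stays where it is left. It turns the gate through gears: gate angle = crank angle / 3.
- gate: The gate: a perforated aluminium leaf 108 mm wide, 70 mm high, 4 mm thick, 11 to 81 mm above the bench. Origin on its vertical hinge axis, 10 mm above the bench, at x = 0, y = 110 mm of the gate unit; the leaf reaches along its own +y, to 114 mm. Closed, its y is the gate unit's y; it swings 90 degrees clockwise seen from above, and fully open its y is the gate unit's x, the leaf along the channel.
- bucking_bar: Bystander: squat red metal block, about 102 x 46 x 40 mm, origin at its underside.
- squeezer_yoke: Bystander: chrome C-shaped yoke lying flat, about 145 x 90 x 24 mm, origin at its underside.
- cleco_pliers: Bystander: steel pliers with blue grips lying flat, about 155 x 75 x 18 mm, origin at its underside.
- rivet_set: Bystander: grey stepped round bar lying down, 94 mm long, 32 mm thick, origin at its underside.

How it is judged:
By the outcome, as a careful person would: the job done as asked, in the order asked, and still so for the second after the job is handed in, with the robot touching nothing.
It also fails if it takes over 61 s, if anything falls off the work surface, if the arm or the gripper's body presses on something with over 40 N, if the wrist force passes 120 N, or if a joint passes its speed limit or range.

## Working session

There is one attempt and no reset: what is moved stays moved. The work goes in short steps, Python scripts to look and compute and a tool call to move; the robot and the scene stay as the last step left them, time stands still between calls to the robot, and variables do not carry over. Pictures are saved under pics/ and viewed, and the job is handed in when it is done.

Besides the shell and the picture viewer there is one more tool, called after ">>>" in YAML: its name, and indented under it one key for each argument. send_rows: Moves the arm, as the interface text tells. Its arguments: {"type":"object","properties":{"rows":{"type":"array","items":{"type":"object","properties":{"x":{"type":"number"},"y":{"type":"number"},"z":{"type":"number"},"spin":{"type":"number"},"jaw":{"type":"number"}}}},"grip_force":{"type":"number"}},"required":["rows"]}

```bash
mkdir -p pics; python3 - <<'E'
from rig import bot, imaging
import cv2,numpy as np
print(bot.get_obs()); print(bot.tips_ahead)
for n in ["scene","side","wrist"]:
    p=imaging.read_camera(n)
    cv2.imwrite(f"pics/{n}0.png",p["color"][:,:,::-1])
    print(n,p["intrinsics"].tolist(),p["dist_coeffs"],np.round(p["world_from_camera"],4).tolist())
    for t in ["gate_unit","handle_tip","gate","fold_hinge"]:
        print(t,[(np.round(b["bbox"]).tolist(),round(b["confidence"],2)) for b in imaging.boxes_of(p,t)[:2]])
E
```

```text
{'t': 0.0, 'joints': array([ 1.06048826,  0.42673512,  0.07386663,  1.60659004, -0.03411762,
        1.11080841, -0.06714644]), 'qd': array([-0.00087529, -0.00223778, -0.00203793,  0.00101323, -0.00138338,
        0.00084869,  0.00024771]), 'effort': array([-6.36890782e-04, -9.35848546e+01,  3.66620198e+00, -4.54188073e+01,
       -4.88695898e-02,  2.01956875e-02,  1.17371542e-04]), 'tcp_pos': array([ 0.23810755, -0.63114011,  0.2014815 ]), 'orientation': array([-6.20994682e-04,  9.83780025e-01,  1.79377962e-01, -1.56742591e-04]), 'wrist_force': array([ 0.03080363,  0.86304036, -0.11541596]), 'torque': array([ 0.00323454, -0.00191808,  0.00697755]), 'width': 0.9972933241718098}
0.022
scene [[398.1315640061532, 0.0, 254.05266555552015], [0.0, 398.1315640061532, 190.38234366124124], [0.0, 0.0, 1.0]] [-0.04074355  0.          0.          0.          0.        ] [[-0.8046, -0.4896, 0.3361, 0.889], [0.5938, -0.6586, 0.4622, 0.4529], [-0.005, 0.5714, 0.8206, 0.9188], [0.0, 0.0, 0.0, 1.0]]
gate_unit [([225.0, 176.0, 352.0, 306.0], 0.88)]
handle_tip [([259.0, 175.0, 294.0, 188.0], 0.85)]
gat
[... 276 characters left out ...]
.0531, -0.0563, 0.4938], [-0.0768, 0.7658, -0.6385, -0.6045], [0.0093, 0.6409, 0.7675, 0.759], [0.0, 0.0, 0.0, 1.0]]
gate_unit [([208.0, 117.0, 322.0, 217.0], 0.79)]
handle_tip [([219.0, 156.0, 259.0, 171.0], 0.69), ([236.0, 246.0, 278.0, 293.0], 0.57)]
gate [([256.0, 120.0, 270.0, 154.0], 0.61)]
fold_hinge [([212.0, 157.0, 261.0, 184.0], 0.65)]
wrist [[288.1092300893106, 0.0, 257.4028067263654], [0.0, 288.1092300893106, 189.39772169506728], [0.0, 0.0, 1.0]] [-0.02772786  0.          0.          0.          0.        ] [[0.3518, 0.8964, 0.2698, 0.3176], [-0.9361, 0.3368, 0.1015, -0.601], [0.0001, -0.2883, 0.9575, 0.3842], [0.0, 0.0, 0.0, 1.0]]
gate_unit []
handle_tip []
gate []
fold_hinge []
```

```bash
python3 - <<'E'
import cv2
a=cv2.imread("pics/scene0.png");b=cv2.imread("pics/side0.png")
cv2.imwrite("pics/scene0c.png",cv2.resize(a[150:350,180:400],None,fx=3.2,fy=3,interpolation=cv2.INTER_CUBIC)[:600])
cv2.imwrite("pics/side0c.png",cv2.resize(b[100:240,180:360],None,fx=4,fy=4,interpolation=cv2.INTER_CUBIC))
E
```

```text
(no output)
```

View pics/scene0.png

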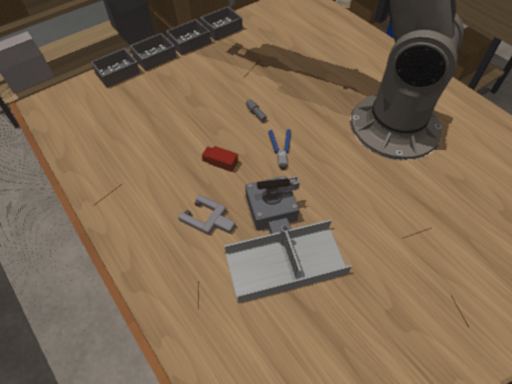

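View pics/side0.png

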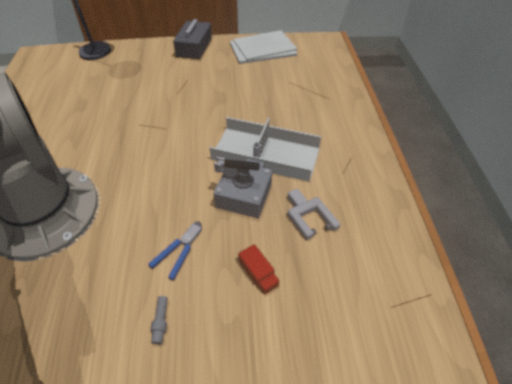

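View pics/scene0c.png

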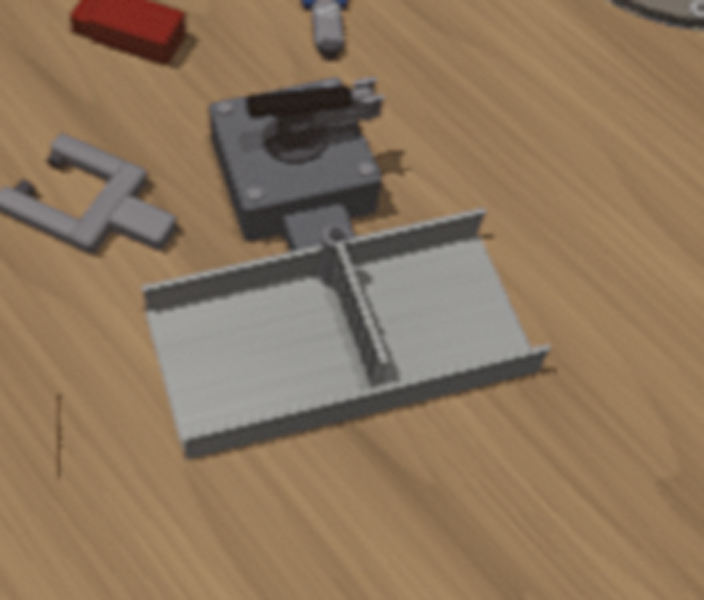

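View pics/side0c.png

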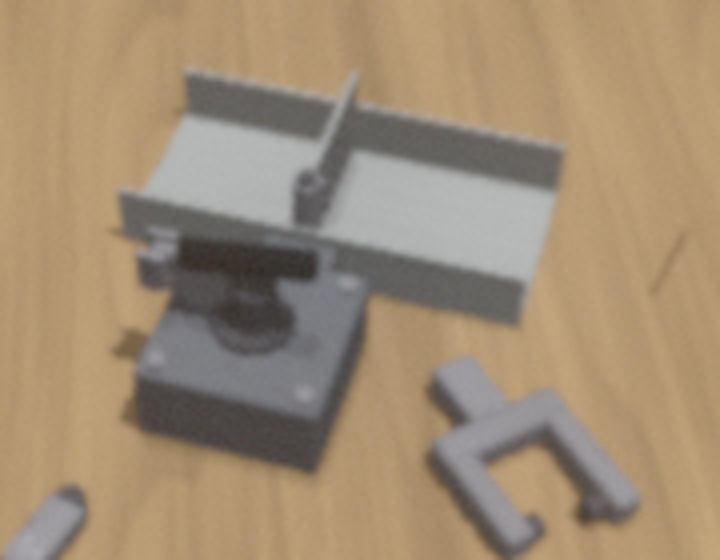

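```bash
cat > h.py <<'E'
import numpy as np,cv2
def proj(p,P):
    P=np.atleast_2d(np.asarray(P,float));T=np.linalg.inv(p["world_from_camera"])
    c=P@T[:3,:3].T+T[:3,3]; c=c*[1,-1,-1]
    return cv2.projectPoints(c,np.zeros(3),np.zeros(3),p["intrinsics"],p["dist_coeffs"])[0][:,0]
def U(q,pose):
    x,y,a=pose;q=np.atleast_2d(q)/1000.;c,s=np.cos(a),np.sin(a)
    return np.c_[x+c*q[:,0]-s*q[:,1],y+s*q[:,0]+c*q[:,1],q[:,2]]
E
python3 - <<'E'
from h import *
from rig import bot,imaging
from scipy.optimize import least_squares
S=imaging.read_camera("scene");D=imaging.read_camera("side")
ps=[((-130,98,46),(484,212)),((150,98,46),(145,290)),((-130,232,46),(548,348)),((150,232,46),(185,440)),((58,-58,60),(212,103)),((58,58,60),(247,208)),((-58,58,60),(379,183))]
pd=[((-130,98,46),(120,192)),((150,98,46),(522,285)),((-130,232,46),(187,70)),((150,232,46),(563,148)),((-58,-58,60),(140,370)),((58,-58,60),(317,415)),((58,58,60),(368,290))]
qs=np.array([a for a,b in ps]);us=np.array([b for a,b in ps])/[3.2,3]+[180,150]
qd=np.array([a for a,b in pd]);ud=np.array([b for a,b in pd])/4+[180,100]
f=lambda p:np.r_[(proj(S,U(qs,p))-us).ravel(),(proj(D,U(qd,p))-ud).ravel()]
r=least_squares(f,[0.55,-.1,-.1],loss='soft_l1');print(r.x,np.round(f(r.x).reshape(-1,2),1).tolist())
for i,(g,h) in enumerate([(f,0)]): pass
for fold in [0,.1,.2,.3]:
    a=fold;k=[(-60+100*np.cos(a),0,105+100*np.sin(a)),(-60+16*np.cos(a),0,105+16*np.sin(a)),(-60,0,105)]
    print(fold,((proj(S,U(k,r.x))-[180,150])*[3.2,3]).round().tolist(),((proj(D,U(k,r.x))-[180,100])*4).round().tolist())
np.save("pose.npy",r.x); print(bot.get_obs()["t"])
E
```

```text
[ 0.51151768  0.01171877 -0.37307155] [[0.2, -1.6], [-1.3, -1.7], [0.9, 0.1], [-0.8, -0.3], [-1.6, -0.7], [-1.1, 0.6], [1.7, -1.4], [-1.0, -1.4], [1.2, -1.7], [-0.5, -1.5], [0.8, -1.3], [-2.6, -0.2], [0.1, 0.1], [0.9, -3.7]]
0 [[246.0, 119.0], [349.0, 98.0], [368.0, 94.0]] [[318.0, 285.0], [181.0, 254.0], [156.0, 248.0]]
0.1 [[247.0, 112.0], [349.0, 96.0], [368.0, 94.0]] [[317.0, 273.0], [181.0, 252.0], [156.0, 248.0]]
0.2 [[249.0, 105.0], [350.0, 95.0], [368.0, 94.0]] [[315.0, 261.0], [181.0, 250.0], [156.0, 248.0]]
0.3 [[252.0, 97.0], [350.0, 94.0], [368.0, 94.0]] [[311.0, 248.0], [180.0, 248.0], [156.0, 248.0]]
0.85
```

>>> send_rows:
  rows:
    - {"x": 1.2, "y": 2.6, "spin": -0.08}
    - {"x": 1.2, "y": 2.6, "spin": -0.08}
    - {"x": 1.2, "y": 2.6, "spin": -0.08}
    - {"x": 1.2, "y": 2.6, "spin": -0.08}
    - {"x": 1.2, "y": 2.6, "spin": -0.08}
    - {"x": 1.2, "y": 2.6, "spin": -0.08}
    - {"x": 1.2, "y": 2.6, "spin": -0.08}
    - {"x": 1.2, "y": 2.6, "spin": -0.08}
    - {"x": 1.2, "y": 2.6, "spin": -0.08}
    - {"x": 1.2, "y": 2.6}
  grip_force: 15

```text
validation failed for argument at $.ro...
```

>>> send_rows:
  rows:
    - {"x": 1.2, "y": 2.6}
    - {"x": 1.2, "y": 2.6}
    - {"x": 1.2, "y": 2.6}
    - {"x": 1.2, "y": 2.6}
    - {"x": 1.2, "y": 2.6}
    - {"x": 1.2, "y": 2.6}
    - {"x": 1.2, "y": 2.6}
    - {"x": 1.2, "y": 2.6}
    - {"x": 1.2, "y": 2.6}
    - {"x": 1.2, "y": 2.6}

```text
validation failed for argument at $.ro...
```

```bash
cat > st.py <<'E'
from rig import bot
import numpy as np
o=bot.get_obs();q=o["orientation"]
def ang(o):
    w,x,y,z=o; return np.arctan2(1-2*(x*x+z*z),2*(x*y-w*z))
print(o["t"],o["tcp_pos"].round(4),"yang",ang(q).round(4),o["wrist_force"].round(1),o["joints"].round(2),o["width"])
E
python3 st.py
```

```text
0.85 [ 0.2383 -0.6315  0.2022] yang -1.21 [-0.3  0.4  0.2] [ 1.06  0.43  0.07  1.61 -0.03  1.11 -0.07] 0.9983862088893624
```

>>> send_rows:
  rows:
    - {"x": 1.2, "y": 2.6, "z": 0, "spin": -0.08, "jaw": 0}
    - {"x": 1.2, "y": 2.6, "z": 0, "spin": -0.08, "jaw": 0}
    - {"x": 1.2, "y": 2.6, "z": 0, "spin": -0.08, "jaw": 0}
    - {"x": 1.2, "y": 2.6, "z": 0, "spin": -0.08, "jaw": 0}
    - {"x": 1.2, "y": 2.6, "z": 0, "spin": -0.08, "jaw": 0}
    - {"x": 1.2, "y": 2.6, "z": 0, "spin": -0.08, "jaw": 0}
    - {"x": 1.2, "y": 2.6, "z": 0, "spin": -0.08, "jaw": 0}
    - {"x": 1.2, "y": 2.6, "z": 0, "spin": -0.08, "jaw": 0}
    - {"x": 1.2, "y": 2.6, "z": 0, "spin": -0.08, "jaw": 0}
    - {"x": 1.2, "y": 2.6, "z": 0, "spin": 0, "jaw": 0}
  grip_force: 15

```text
t: 1.68
tcp_pos: [0.3587, -0.3702, 0.2024]
orientation: [0.0, 0.983, -0.181, 0.0]
wrist_force: [1.0, -0.6, 0.5]
width: 0.998
```

>>> send_rows:
  rows:
    - {"x": 1.2, "y": 2.6, "z": 0, "spin": 0, "jaw": 0}
    - {"x": 1.2, "y": 2.6, "z": 0, "spin": 0, "jaw": 0}
    - {"x": 1.2, "y": 2.6, "z": 0, "spin": 0, "jaw": 0}
    - {"x": 1.2, "y": 2.6, "z": 0, "spin": 0, "jaw": 0}
    - {"x": 1.2, "y": 2.6, "z": 0, "spin": 0, "jaw": 0}
    - {"x": 1.2, "y": 2.6, "z": 0, "spin": 0, "jaw": 0}
    - {"x": 1.2, "y": 2.6, "z": 0, "spin": 0, "jaw": 0}
    - {"x": 1.2, "y": 2.6, "z": 0, "spin": 0, "jaw": 0}
    - {"x": 1.2, "y": 2.6, "z": 0, "spin": 0, "jaw": 0}
    - {"x": 1.2, "y": 2.6, "z": 0, "spin": 0, "jaw": 0}

```text
t: 2.52
tcp_pos: [0.4787, -0.1102, 0.2024]
orientation: [0.0, 0.984, -0.179, 0.0]
wrist_force: [0.9, -0.6, -0.5]
width: 0.999
```

```bash
python3 st.py
```

```text
2.5167 [ 0.4787 -0.1102  0.2024] yang -1.9301 [ 0.9 -0.6 -0.5] [ 0.25  0.13 -0.17  2.    0.03  1.01 -1.86] 0.9991438120845189
```

>>> send_rows:
  rows:
    - {"x": 1.1, "y": 2.26, "z": 0, "spin": -0.014, "jaw": 0}
    - {"x": 1.1, "y": 2.26, "z": 0, "spin": 0, "jaw": 0}
    - {"x": 1.1, "y": 2.26, "z": 0, "spin": 0, "jaw": 0}
    - {"x": 1.1, "y": 2.26, "z": 0, "spin": 0, "jaw": 0}
    - {"x": 1.14, "y": 2.26, "z": 0, "spin": 0, "jaw": 0}
    - {"x": 0, "y": 0, "z": -1, "spin": 0, "jaw": 0}
    - {"x": 0, "y": 0, "z": -1, "spin": 0, "jaw": 0}

```text
t: 3.1
tcp_pos: [0.5342, 0.0027, 0.1819]
orientation: [-0.0, 0.983, -0.184, 0.0]
wrist_force: [-0.9, -1.2, -0.1]
width: 0.999
```

```bash
cat > look.py <<'E'
import sys
from h import *
from rig import bot,imaging
exec(open("st.py").read())
tag=sys.argv[1]; pose=np.load("pose.npy")
for n in sys.argv[2:]:
    p=imaging.read_camera(n);im=p["color"][:,:,::-1].copy()
    ct=proj(p,U([(0,0,120)],pose))[0]
    if n=="wrist": c=cv2.resize(im,None,fx=1.5,fy=1.5,interpolation=cv2.INTER_CUBIC);print(n,"x1.5")
    else:
        u,v=int(ct[0])-95,int(ct[1])-75;u=max(u,0);v=max(v,0);c=cv2.resize(im[v:v+150,u:u+190],None,fx=4,fy=4,interpolation=cv2.INTER_CUBIC);print(n,"x4 from",u,v)
    cv2.imwrite(f"pics/{n}{tag}.png",c)
E
python3 look.py 1 wrist scene side
python3 - <<'E'
from h import *
from rig import imaging
p=imaging.read_camera("wrist");pose=np.load("pose.npy")
k=[(-60+100*np.cos(.2),0,105+100*np.sin(.2)),(-60+16*np.cos(.2),0,105+16*np.sin(.2)),(-60,0,105),(58,58,60),(58,-58,60),(-58,58,60),(-58,-58,60)]
print((proj(p,U(k,pose))*1.5).round())
E
```

```text
3.1 [0.5342 0.0027 0.1819] yang -1.9419 [-0.9 -1.2 -0.1] [ 0.09  0.23 -0.25  1.93  0.07  0.99 -2.13] 0.9990754222313981
wrist x1.5
scene x4 from 177 107
side x4 from 147 88
[[383. 282.]
 [383. 393.]
 [383. 410.]
 [301. 229.]
 [465. 228.]
 [310. 376.]
 [458. 375.]]
```

View pics/wrist1.png

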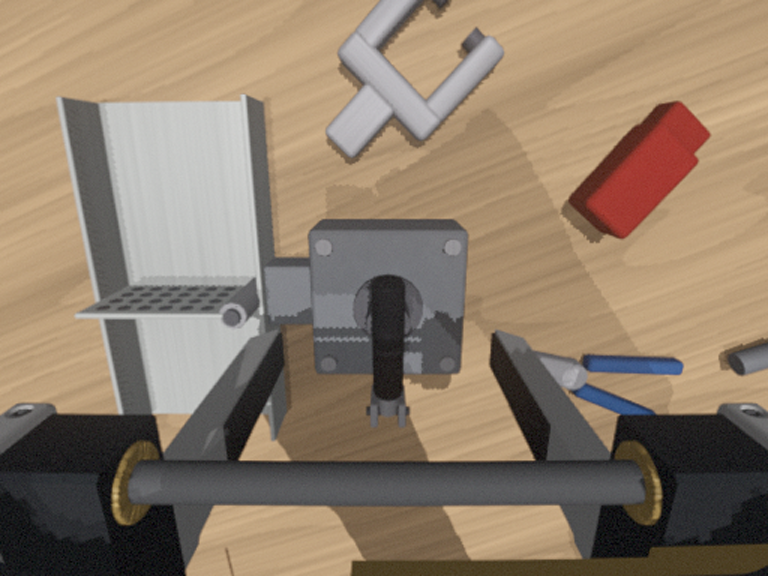

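View pics/side1.png

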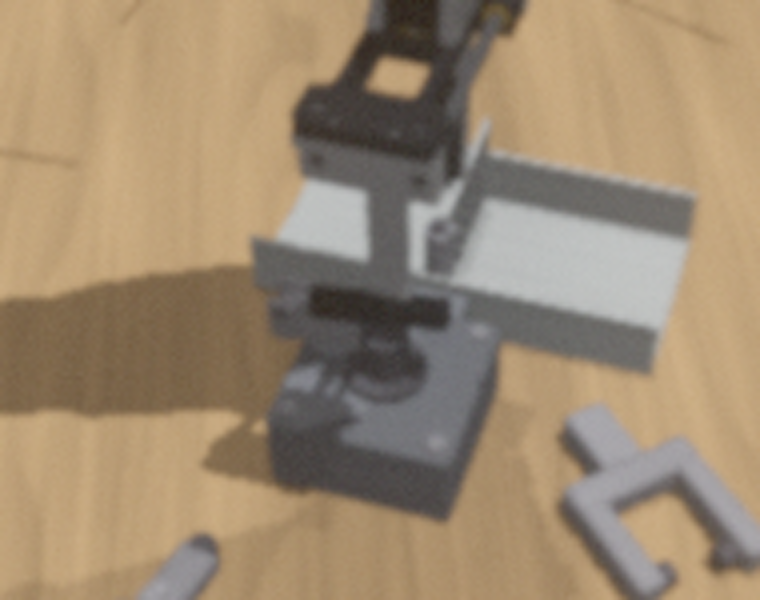

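>>> send_rows:
  rows:
    - {"x": -0.07, "y": -0.19, "z": -1, "spin": 0, "jaw": 0}
    - {"x": 0, "y": 0, "z": -1.2, "spin": 0, "jaw": 0}
    - {"x": 0, "y": 0, "z": -1.2, "spin": 0, "jaw": 0}
    - {"x": 0, "y": 0, "z": -1.2, "spin": 0, "jaw": 0}
    - {"x": 0, "y": 0, "z": -1.1, "spin": 0, "jaw": 0}
    - {"x": 0, "y": 0, "z": 0, "spin": 0, "jaw": 140}
    - {"x": 0, "y": 0, "z": 0, "spin": 0, "jaw": 140}
    - {"x": 0, "y": 0, "z": 0, "spin": 0, "jaw": 140}
    - {"x": 0, "y": 0, "z": 0, "spin": 0, "jaw": 140}
  grip_force: 12

```text
t: 4.05
tcp_pos: [0.5334, -0.0003, 0.1257]
orientation: [-0.0, 0.983, -0.185, 0.0]
wrist_force: [0.5, -0.5, -0.9]
width: 0.755
```

```bash
python3 look.py 2 wrist side
```

```text
4.05 [ 5.334e-01 -3.000e-04  1.257e-01] yang -1.944 [ 0.5 -0.5 -0.9] [ 0.09  0.29 -0.25  1.99  0.09  0.87 -2.15] 0.755191898219055
wrist x1.5
side x4 from 147 88
```

View pics/wrist2.png

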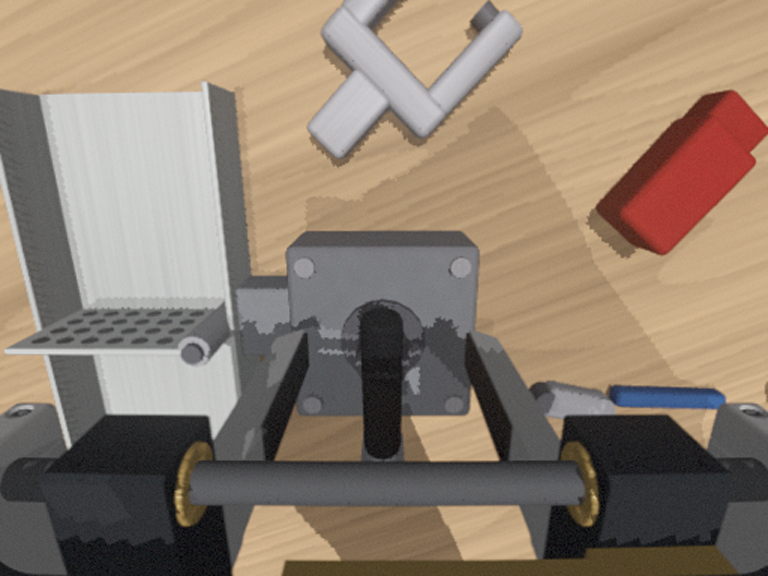

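View pics/side2.png

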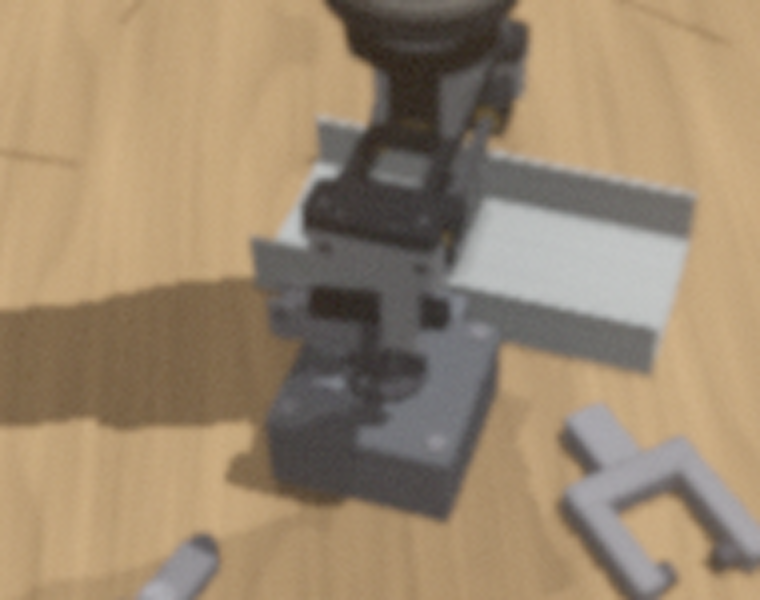

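>>> send_rows:
  rows:
    - {"x": 0.07, "y": 0.19, "z": 0, "spin": 0, "jaw": 180}
    - {"x": 0, "y": 0, "z": 0, "spin": 0, "jaw": 180}
    - {"x": 0, "y": 0, "z": 0, "spin": 0, "jaw": 255}
    - {"x": 0, "y": 0, "z": 0, "spin": 0, "jaw": 255}
    - {"x": 0, "y": 0, "z": 0, "spin": 0, "jaw": 255}
    - {"x": 0, "y": 0, "z": 0, "spin": 0, "jaw": 255}
    - {"x": 0, "y": 0, "z": 0, "spin": 0, "jaw": 255}
    - {"x": 0, "y": 0, "z": 0, "spin": 0, "jaw": 255}
  grip_force: 12

```text
t: 4.82
tcp_pos: [0.5337, 0.0016, 0.1252]
orientation: [-0.0, 0.983, -0.186, 0.0]
wrist_force: [1.0, 0.4, 1.0]
width: 0.1
```

```bash
python3 look.py 3 wrist side
```

```text
4.8167 [0.5337 0.0016 0.1252] yang -1.9441 [1.  0.4 1. ] [ 0.09  0.3  -0.25  1.98  0.09  0.87 -2.15] 0.09982599846885633
wrist x1.5
side x4 from 147 88
```

View pics/wrist3.png

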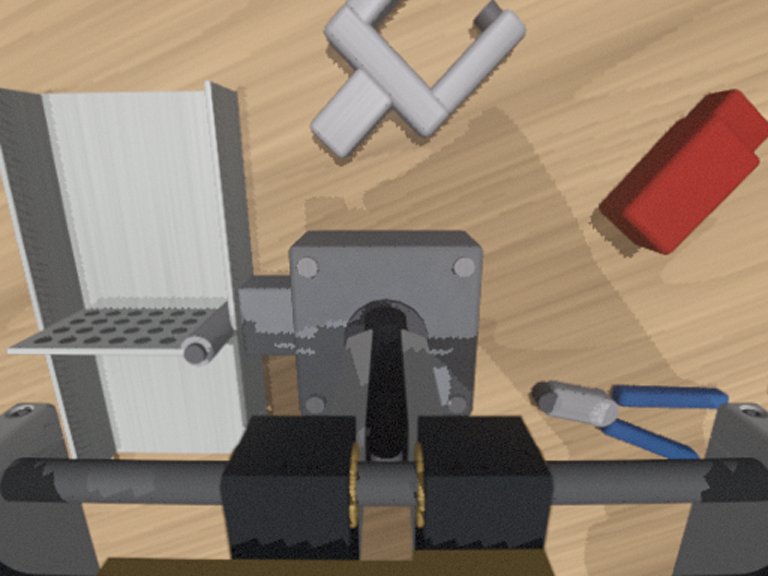

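>>> send_rows:
  rows:
    - {"x": 0, "y": 0, "z": 0, "spin": 0, "jaw": 255}
    - {"x": 0, "y": 0, "z": 0, "spin": 0, "jaw": 255}

```text
t: 5.08
tcp_pos: [0.5337, 0.0015, 0.1252]
orientation: [-0.0, 0.983, -0.186, 0.0]
wrist_force: [-0.5, -0.7, 1.0]
width: 0.006
```

View pics/side3.png

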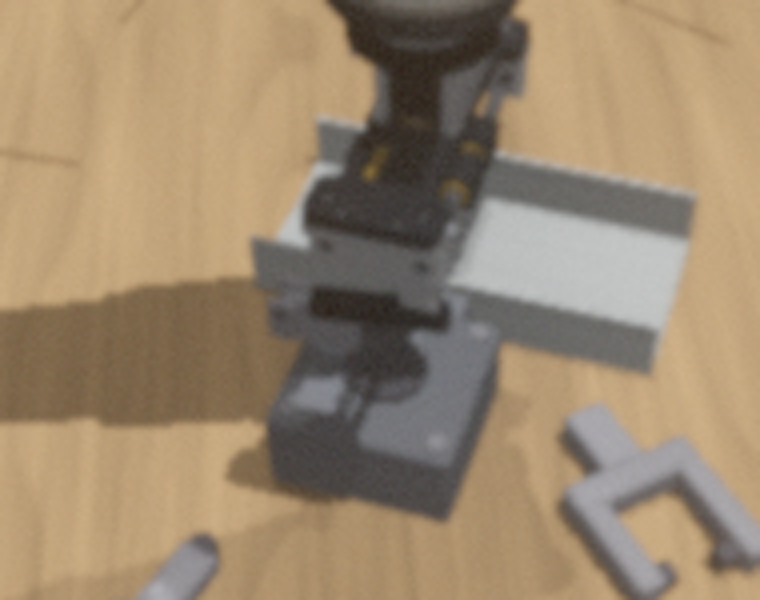

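```bash
python3 look.py 4 wrist side scene
```

```text
5.0833 [0.5337 0.0015 0.1252] yang -1.944 [-0.5 -0.7  1. ] [ 0.09  0.3  -0.25  1.98  0.09  0.87 -2.15] 0.006077640695601333
wrist x1.5
side x4 from 147 88
scene x4 from 177 107
```

View pics/wrist4.png

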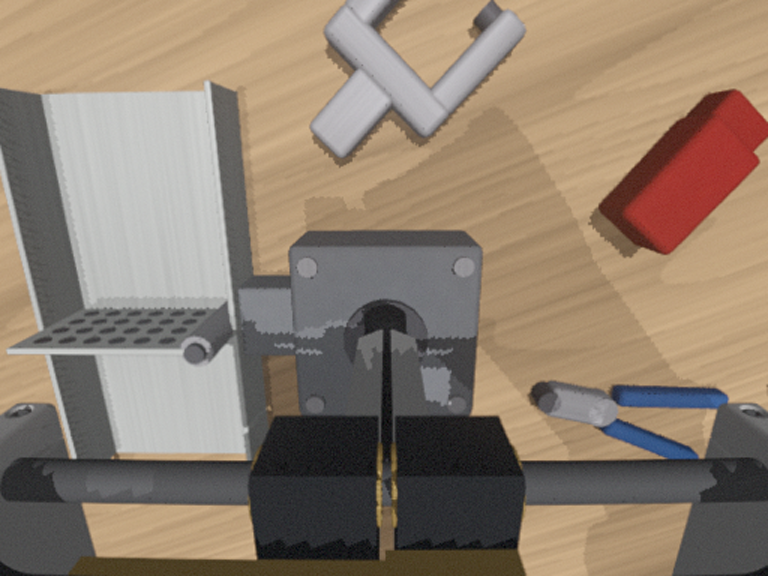

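View pics/side4.png

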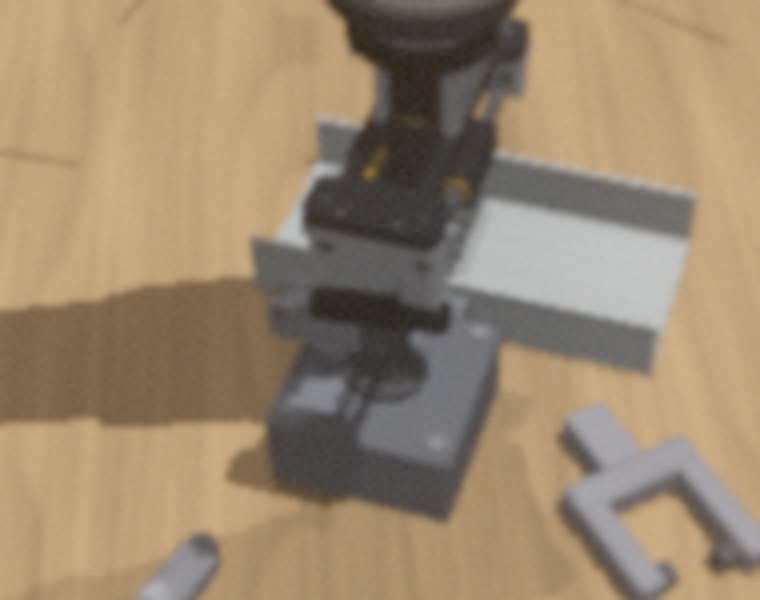

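View pics/scene4.png

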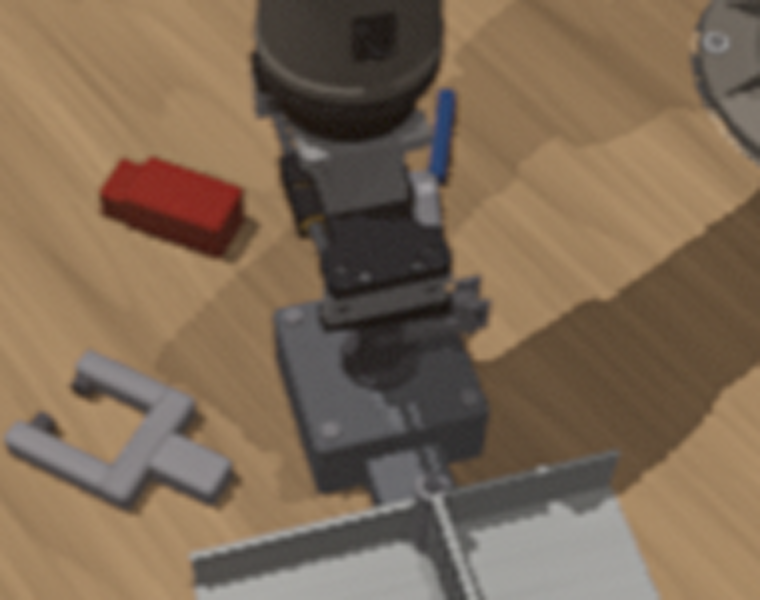

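```bash
python3 - <<'E'
from h import *
from rig import bot,imaging
o=bot.get_obs();t=o["tcp_pos"];pose=np.load("pose.npy")
uy=np.array([np.cos(1.198),np.sin(1.198),0])
P=[t+[0,0,-.022],t,t+[0,0,.075]]
k=[(-60+100*np.cos(a),0,105+100*np.sin(a)) for a in(0,.1,.2,.3)]
for n,s in(("wrist",1.5),("side",1),("scene",1)):
    p=imaging.read_camera(n)
    off={"wrist":(0,0),"side":(147,88),"scene":(177,107)}[n]; s={"wrist":1.5}.get(n,4)
    print(n,((proj(p,P)-off)*s).round().tolist(),((proj(p,U(k,pose))-off)*s).round().tolist())
E
```

```text
wrist [[388.0, 328.0], [388.0, 346.0], [389.0, 454.0]] [[385.0, 300.0], [385.0, 307.0], [385.0, 318.0], [385.0, 332.0]]
side [[423.0, 331.0], [423.0, 305.0], [423.0, 207.0]] [[450.0, 333.0], [449.0, 321.0], [447.0, 309.0], [443.0, 296.0]]
scene [[343.0, 325.0], [344.0, 305.0], [345.0, 228.0]] [[320.0, 331.0], [321.0, 321.0], [323.0, 312.0], [327.0, 301.0]]
```

```bash
python3 - <<'E'
import cv2,numpy as np
o=[]
for i in (2,3,4):
    im=cv2.imread(f"pics/side{i}.png")[200:400,270:470]
    o.append(cv2.convertScaleAbs(cv2.resize(im,(266,500)),alpha=1.8,beta=20))
cv2.imwrite("pics/cmp.png",np.hstack(o))
o=[]
for i in (1,4):
    im=cv2.imread(f"pics/scene{i}.png")[200:420,250:520]
    o.append(cv2.convertScaleAbs(cv2.resize(im,(400,400)),alpha=1.8,beta=20))
cv2.imwrite("pics/cmp2.png",np.hstack(o))
E
```

```text
(no output)
```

View pics/cmp.png

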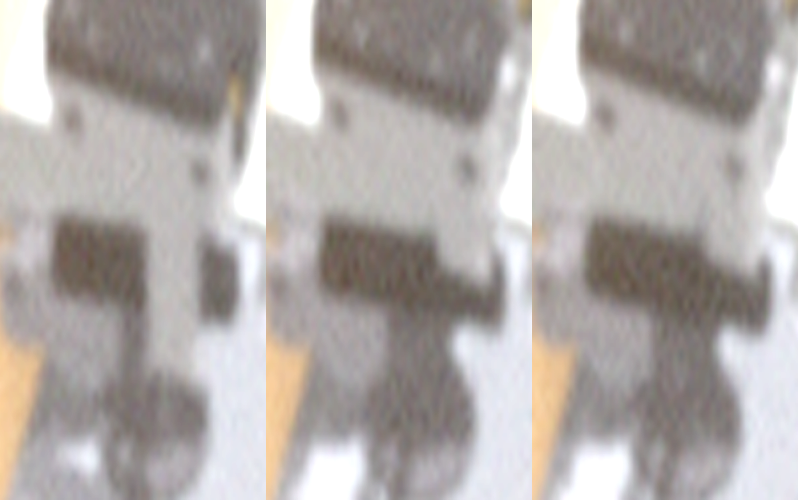

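View pics/cmp2.png

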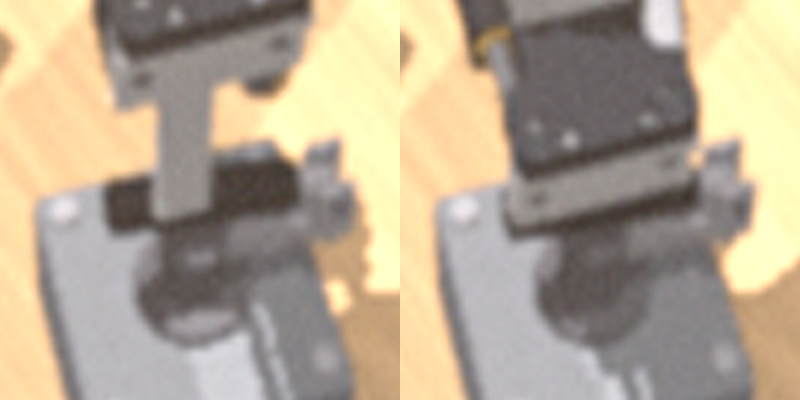

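```bash
python3 - <<'E'
from h import *
from rig import bot,imaging
uy=np.array([np.cos(1.198),np.sin(1.198),0])
t1=np.array([.5342,.0027,.1819]);t2=np.array([.5334,-.0003,.1257]);t4=np.array([.5337,.0015,.1252])
sc=imaging.read_camera("scene");sd=imaging.read_camera("side")
f=lambda P:((proj(sc,P)-(177,107))*4-(250,200))*[400/270,400/220]
g=lambda P:((proj(sd,P)-(147,88))*4-(270,200))*[1.33,2.5]
for nm,t,o in(("1",t1,.047),("2",t2,.036),("4",t4,0.)):
    for s in(1,-1):
        P=[t+[0,0,-.022]+s*o*uy,t+[0,0,.04]+s*o*uy]
        print(nm,s,"scene",f(P).round().tolist(),"side",g(P).round().tolist())
cv2.imwrite("pics/full_sc.png",cv2.resize(sc["color"][60:260,160:400,::-1],None,fx=3.2,fy=3))
E
```

```text
1 1 scene [[173.0, 245.0], [178.0, 128.0]] side [[237.0, 12.0], [239.0, -200.0]]
1 -1 scene [[110.0, 24.0], [110.0, -99.0]] side [[169.0, 297.0], [167.0, 86.0]]
2 1 scene [[160.0, 307.0], [163.0, 200.0]] side [[228.0, 225.0], [229.0, 33.0]]
2 -1 scene [[113.0, 142.0], [114.0, 31.0]] side [[178.0, 443.0], [176.0, 253.0]]
4 1 scene [[138.0, 228.0], [140.0, 119.0]] side [[204.0, 327.0], [204.0, 136.0]]
4 -1 scene [[138.0, 228.0], [140.0, 119.0]] side [[204.0, 327.0], [204.0, 136.0]]
```

View pics/full_sc.png

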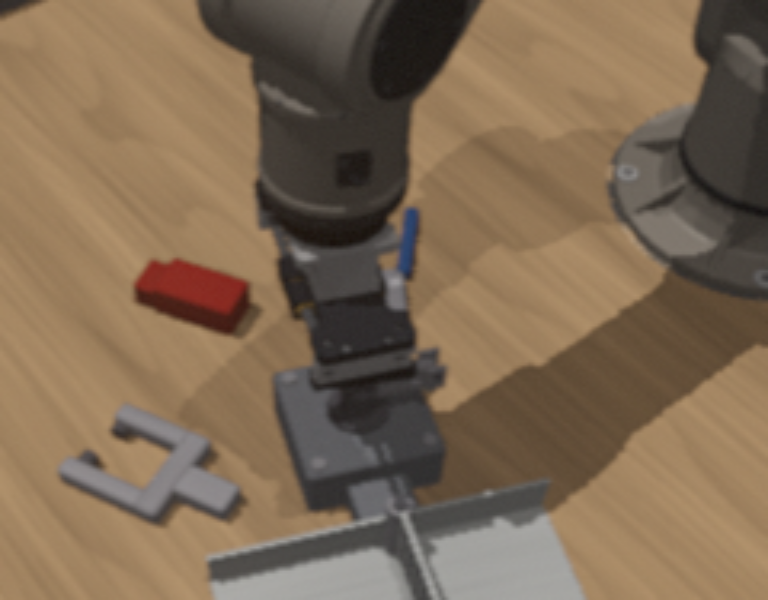

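```bash
python3 - <<'E'
from h import *
from rig import bot,imaging
print(bot.tips_ahead)
W=imaging.read_camera("wrist");o=bot.get_obs();t=o["tcp_pos"]
T=W["world_from_camera"];uy=np.array([np.cos(1.198),np.sin(1.198),0])
for d in(.022,.003,0,-.02):
    P=t-[0,0,d]; print(d,(proj(W,[P-.047*uy,P+.047*uy])*1.5).round().tolist())
print(((T[:3,3]-t)).round(3),T[:3,2].round(3))
# triangulate known pixel pairs: visible finger tip side4 and scene? plus white-balance check
E
```

```text
0.022
0.022 [[480.0, 327.0], [295.0, 328.0]]
0.003 [[488.0, 343.0], [287.0, 343.0]]
0 [[490.0, 346.0], [286.0, 346.0]]
-0.02 [[501.0, 366.0], [275.0, 366.0]]
[ 0.079 -0.03   0.182] [ 0.268 -0.106  0.958]
```

```bash
python3 - <<'E'
import cv2
im=cv2.imread("pics/wrist1.png")[300:480,150:640]
cv2.imwrite("pics/w1c.png",cv2.convertScaleAbs(cv2.resize(im,None,fx=1.6,fy=1.6,interpolation=cv2.INTER_CUBIC),alpha=2,beta=20))
im=cv2.imread("pics/wrist4.png")[280:440,300:480]
cv2.imwrite("pics/w4c.png",cv2.convertScaleAbs(cv2.resize(im,None,fx=3.5,fy=3.5,interpolation=cv2.INTER_CUBIC),alpha=2,beta=20))
E
```

View pics/w1c.png

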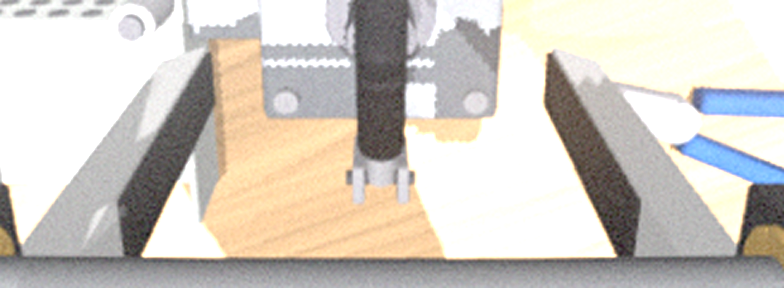

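View pics/w4c.png

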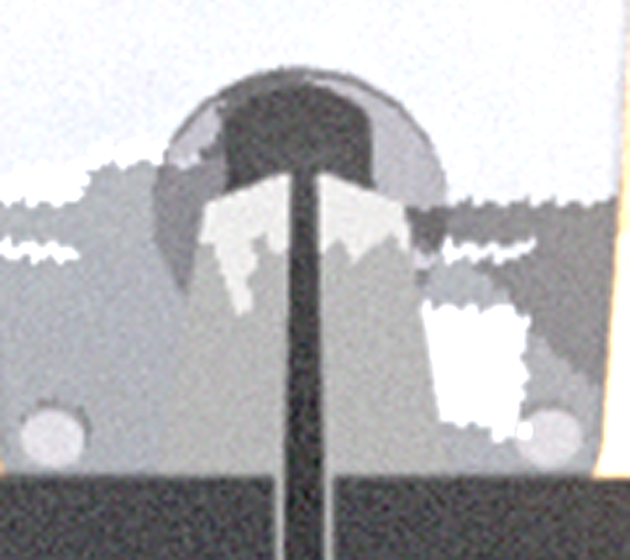

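>>> send_rows:
  rows:
    - {"x": 0, "y": 0, "z": 0.5, "spin": 0, "jaw": 110}
    - {"x": 0, "y": 0, "z": 0, "spin": 0, "jaw": 110}
    - {"x": 0, "y": 0, "z": 0, "spin": 0, "jaw": 110}
    - {"x": 0, "y": 0, "z": 0, "spin": 0, "jaw": 110}
    - {"x": 0, "y": 0, "z": 0, "spin": 0, "jaw": 110}
    - {"x": 0, "y": 0, "z": 0, "spin": 0, "jaw": 110}
    - {"x": 0, "y": 0, "z": 0, "spin": 0, "jaw": 110}

```text
t: 6.12
tcp_pos: [0.5336, 0.0015, 0.1301]
orientation: [-0.0, 0.983, -0.186, -0.0]
wrist_force: [0.0, -1.2, 0.6]
width: 0.469
```

```bash
python3 look.py 5 wrist side
```

```text
6.1167 [0.5336 0.0015 0.1301] yang -1.9441 [ 0.  -1.2  0.6] [ 0.09  0.29 -0.25  1.98  0.09  0.88 -2.15] 0.4687953971654661
wrist x1.5
side x4 from 147 88
```

View pics/wrist5.png

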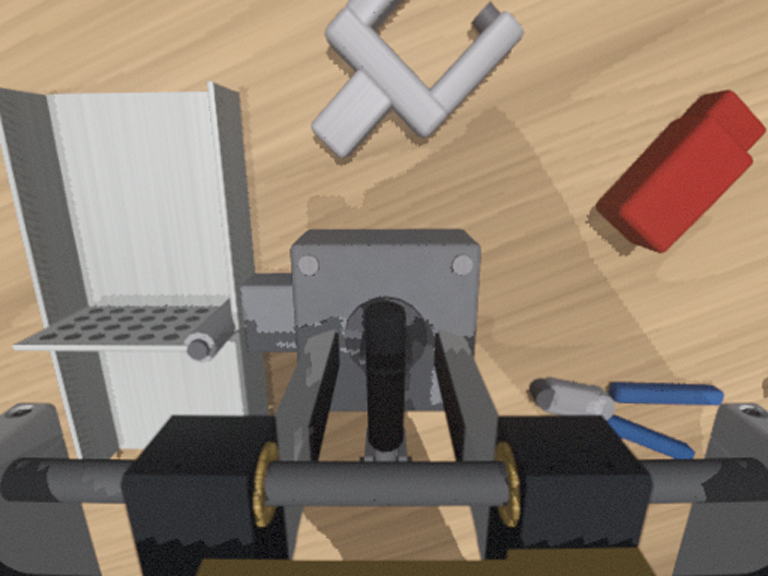

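View pics/side5.png

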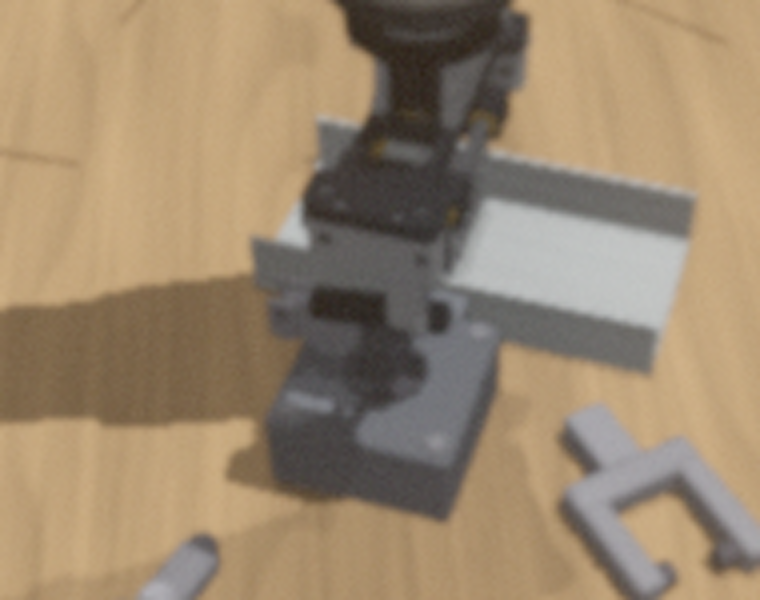

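>>> send_rows:
  rows:
    - {"x": 0, "y": 0, "z": -0.8, "spin": 0, "jaw": 110}
    - {"x": 0, "y": 0, "z": -0.8, "spin": 0, "jaw": 110}
    - {"x": 0, "y": 0, "z": -0.7, "spin": 0, "jaw": 110}
    - {"x": 0, "y": 0, "z": 0, "spin": 0, "jaw": 180}
    - {"x": 0, "y": 0, "z": 0, "spin": 0, "jaw": 180}
    - {"x": 0, "y": 0, "z": 0, "spin": 0, "jaw": 255}
    - {"x": 0, "y": 0, "z": 0, "spin": 0, "jaw": 255}
    - {"x": 0, "y": 0, "z": 0, "spin": 0, "jaw": 255}
    - {"x": 0, "y": 0, "z": 0, "spin": 0, "jaw": 255}
    - {"x": 0, "y": 0, "z": 0, "spin": 0, "jaw": 255}
  grip_force: 15

```text
t: 7.05
tcp_pos: [0.534, 0.0018, 0.1075]
orientation: [-0.0, 0.983, -0.185, 0.0]
wrist_force: [1.9, 1.7, -0.7]
width: 0.207
```

```bash
python3 look.py 6 wrist side
```

```text
7.05 [0.534  0.0018 0.1075] yang -1.9438 [ 1.9  1.7 -0.7] [ 0.08  0.32 -0.24  2.    0.1   0.83 -2.16] 0.20680018376410908
wrist x1.5
side x4 from 147 88
```

View pics/wrist6.png

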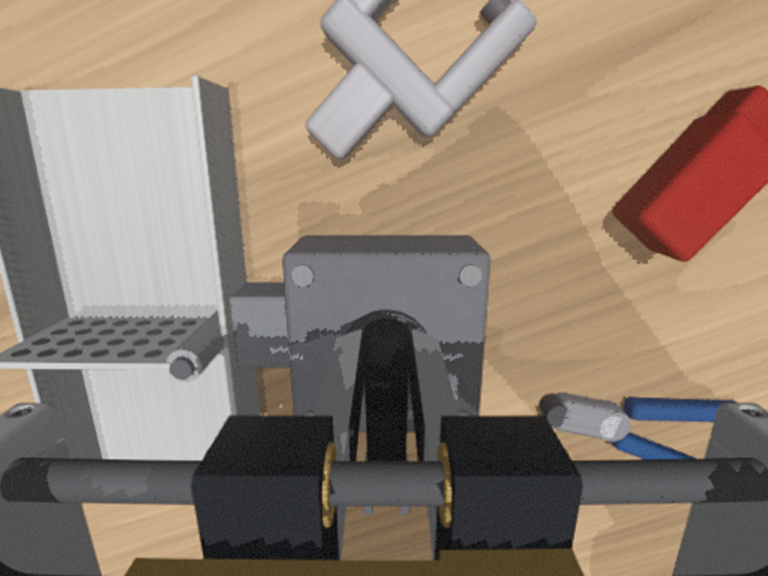

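View pics/side6.png

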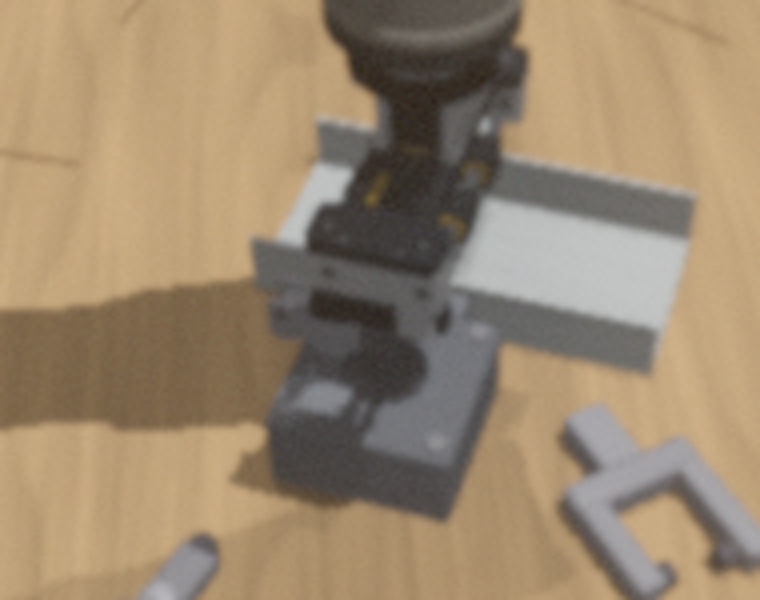

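>>> send_rows:
  rows:
    - {"x": -0.12, "y": 0.05, "z": 0.6, "spin": 0, "jaw": 255}
    - {"x": -0.12, "y": 0.05, "z": 0.6, "spin": 0, "jaw": 255}
    - {"x": -0.2, "y": 0.08, "z": 0.57, "spin": 0, "jaw": 255}
    - {"x": -0.2, "y": 0.08, "z": 0.57, "spin": 0, "jaw": 255}
    - {"x": -0.27, "y": 0.11, "z": 0.53, "spin": 0, "jaw": 255}
    - {"x": -0.28, "y": 0.11, "z": 0.53, "spin": 0, "jaw": 255}
    - {"x": -0.34, "y": 0.13, "z": 0.49, "spin": 0, "jaw": 255}
    - {"x": -0.34, "y": 0.13, "z": 0.48, "spin": 0, "jaw": 255}
    - {"x": -0.4, "y": 0.16, "z": 0.43, "spin": 0, "jaw": 255}
    - {"x": -0.4, "y": 0.16, "z": 0.43, "spin": 0, "jaw": 255}

```text
t: 7.98
tcp_pos: [0.5068, 0.0122, 0.1601]
orientation: [-0.0, 0.983, -0.186, 0.0]
wrist_force: [2.5, 3.7, -2.5]
width: 0.211
```

```bash
python3 look.py 7 wrist side scene
```

```text
7.9833 [0.5068 0.0122 0.1601] yang -1.9441 [ 2.5  3.7 -2.5] [ 0.08  0.21 -0.26  2.01  0.07  0.93 -2.16] 0.21102823467926307
wrist x1.5
side x4 from 147 88
scene x4 from 177 107
```

View pics/side7.png

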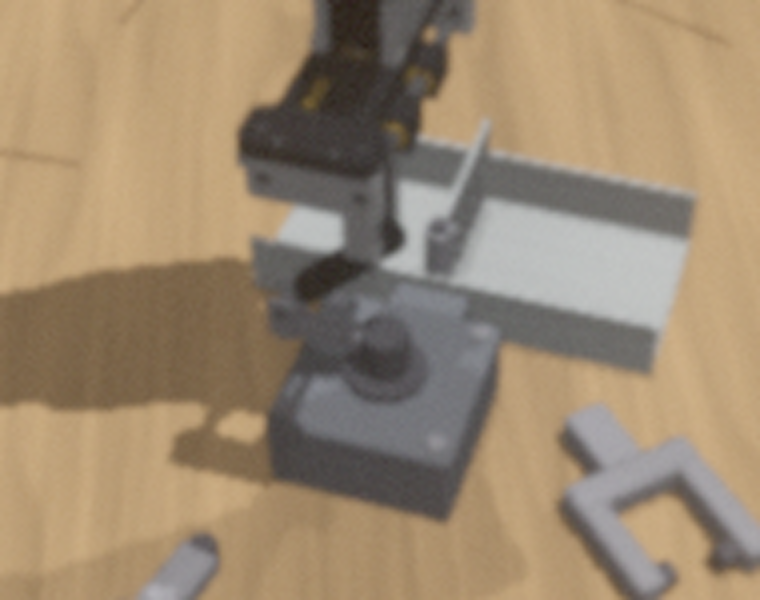

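View pics/wrist7.png

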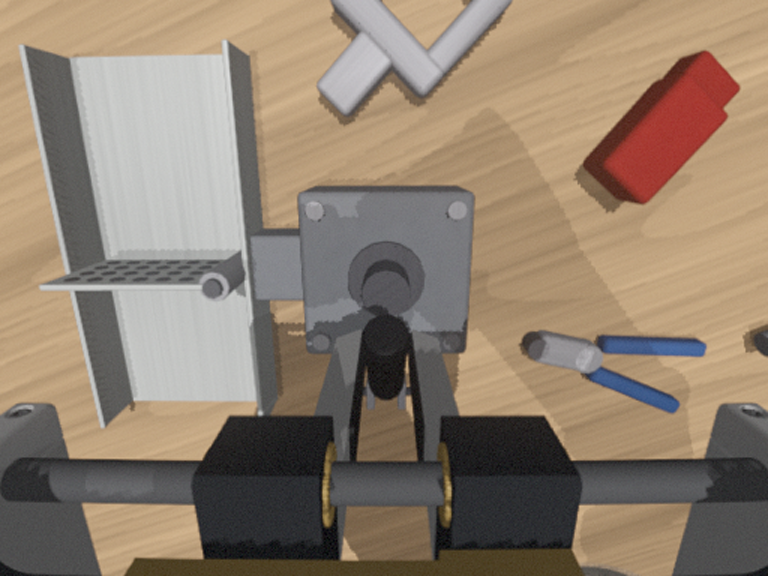

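>>> send_rows:
  rows:
    - {"x": -0.46, "y": 0.18, "z": 0.37, "spin": 0, "jaw": 255}
    - {"x": -0.46, "y": 0.18, "z": 0.37, "spin": 0, "jaw": 255}
    - {"x": -0.5, "y": 0.19, "z": 0.29, "spin": 0, "jaw": 255}
    - {"x": -0.5, "y": 0.19, "z": 0.29, "spin": 0, "jaw": 255}
    - {"x": -0.53, "y": 0.21, "z": 0.21, "spin": 0, "jaw": 255}
    - {"x": -0.53, "y": 0.21, "z": 0.21, "spin": 0, "jaw": 255}
    - {"x": -0.55, "y": 0.22, "z": 0.13, "spin": 0, "jaw": 255}
    - {"x": -0.55, "y": 0.22, "z": 0.13, "spin": 0, "jaw": 255}
    - {"x": -0.57, "y": 0.22, "z": 0.05, "spin": 0, "jaw": 255}

```text
t: 8.88
tcp_pos: [0.4608, 0.0303, 0.1805]
orientation: [-0.0, 0.983, -0.186, 0.001]
wrist_force: [5.0, 1.3, 5.5]
width: 0.169
```

```bash
python3 look.py 8 wrist side scene
```

```text
8.8833 [0.4608 0.0303 0.1805] yang -1.9444 [5.  1.3 5.5] [ 0.06  0.11 -0.29  2.08  0.04  0.95 -2.19] 0.16891051872890703
wrist x1.5
side x4 from 147 88
scene x4 from 177 107
```

View pics/side8.png

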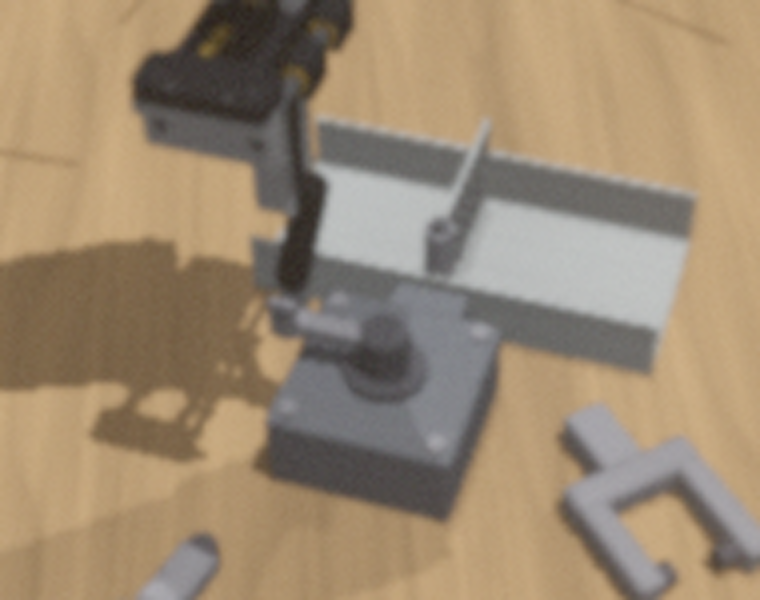

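View pics/wrist8.png

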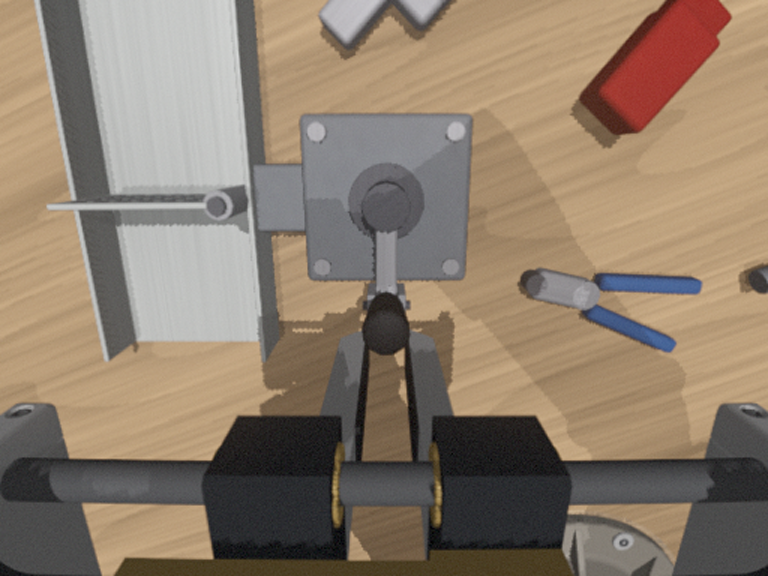

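View pics/scene8.png

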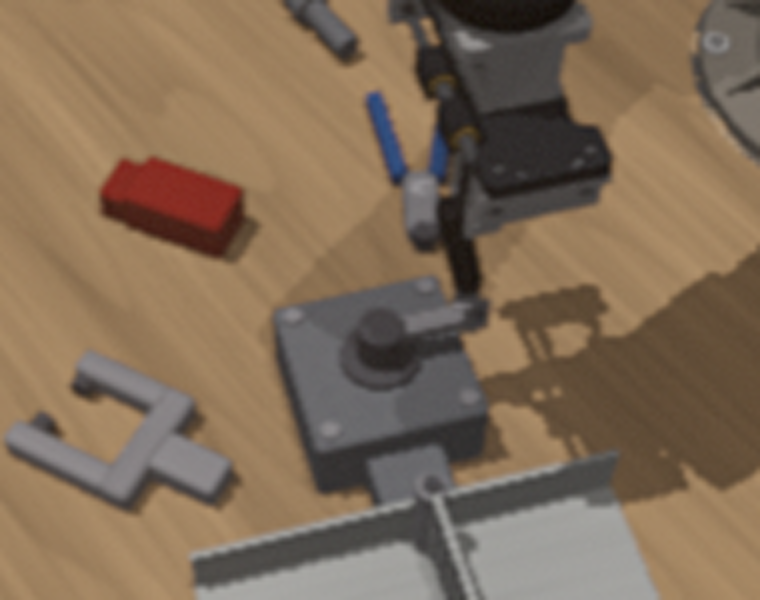

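>>> send_rows:
  rows:
    - {"x": 0, "y": 0, "z": 0, "spin": 0, "jaw": 140}
    - {"x": 0, "y": 0, "z": 0, "spin": 0, "jaw": 140}
    - {"x": 0, "y": 0, "z": 0, "spin": 0, "jaw": 140}
    - {"x": 0, "y": 0, "z": 0, "spin": 0, "jaw": 140}
    - {"x": 0.56, "y": -0.22, "z": -0.3, "spin": 0, "jaw": 140}
    - {"x": 0.56, "y": -0.22, "z": -0.3, "spin": 0, "jaw": 140}
    - {"x": 0.56, "y": -0.22, "z": -0.2, "spin": 0, "jaw": 140}

```text
t: 9.62
tcp_pos: [0.4778, 0.0233, 0.1714]
orientation: [0.0, 0.983, -0.186, -0.0]
wrist_force: [0.4, -0.2, -0.0]
width: 0.45
```

```bash
python3 look.py 9 wrist side scene
```

```text
9.6167 [0.4778 0.0233 0.1714] yang -1.9442 [ 0.4 -0.2 -0. ] [ 0.07  0.15 -0.28  2.05  0.05  0.94 -2.18] 0.4504493099027268
wrist x1.5
side x4 from 147 88
scene x4 from 177 107
```

View pics/side9.png

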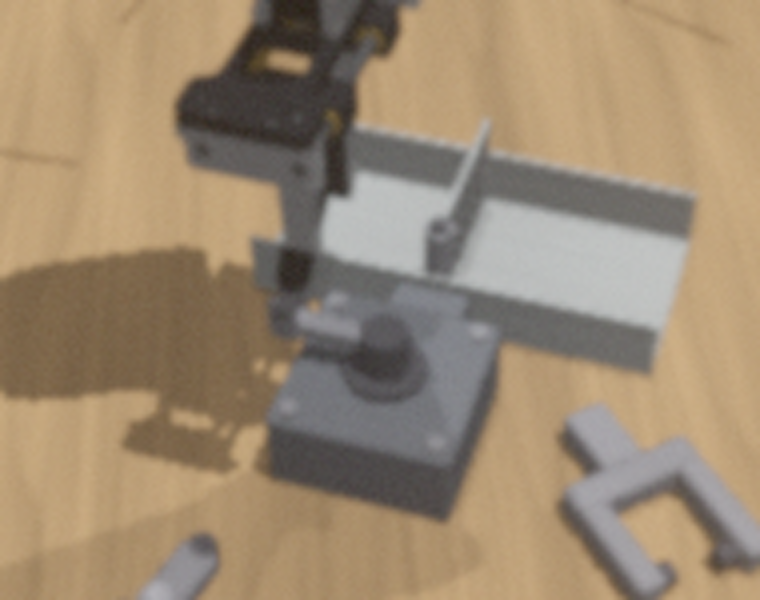

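View pics/wrist9.png

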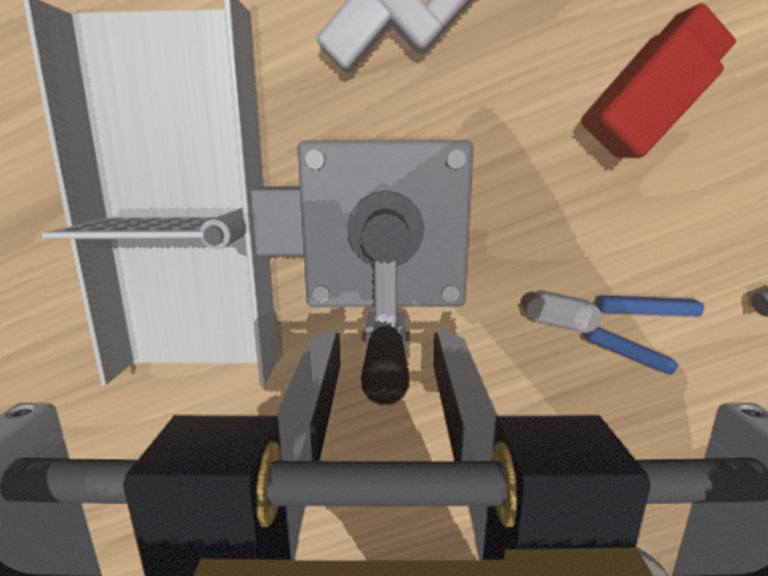

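>>> send_rows:
  rows:
    - {"x": 0, "y": 0, "z": 0, "spin": 0, "jaw": 255}
    - {"x": 0, "y": 0, "z": 0, "spin": 0, "jaw": 255}
    - {"x": 0, "y": 0, "z": 0, "spin": 0, "jaw": 255}
    - {"x": 0, "y": 0, "z": 0, "spin": 0, "jaw": 255}
    - {"x": 0, "y": 0, "z": 0, "spin": 0, "jaw": 255}
    - {"x": -0.28, "y": 0.11, "z": 0.07, "spin": 0, "jaw": 255}
    - {"x": -0.28, "y": 0.11, "z": 0.06, "spin": 0, "jaw": 255}
    - {"x": -0.28, "y": 0.11, "z": 0.05, "spin": 0, "jaw": 255}
    - {"x": -0.28, "y": 0.11, "z": 0.04, "spin": 0, "jaw": 255}
    - {"x": -0.28, "y": 0.11, "z": 0.03, "spin": 0, "jaw": 255}
  grip_force: 20

```text
t: 10.6
tcp_pos: [0.4632, 0.0294, 0.1747]
orientation: [-0.0, 0.983, -0.185, 0.0]
wrist_force: [4.1, 1.1, -2.1]
width: 0.206
```

```bash
python3 look.py 10 wrist side scene
```

```text
10.6 [0.4632 0.0294 0.1747] yang -1.9439 [ 4.1  1.1 -2.1] [ 0.06  0.13 -0.29  2.08  0.04  0.94 -2.19] 0.20604530563243817
wrist x1.5
side x4 from 147 88
scene x4 from 177 107
```

View pics/side10.png

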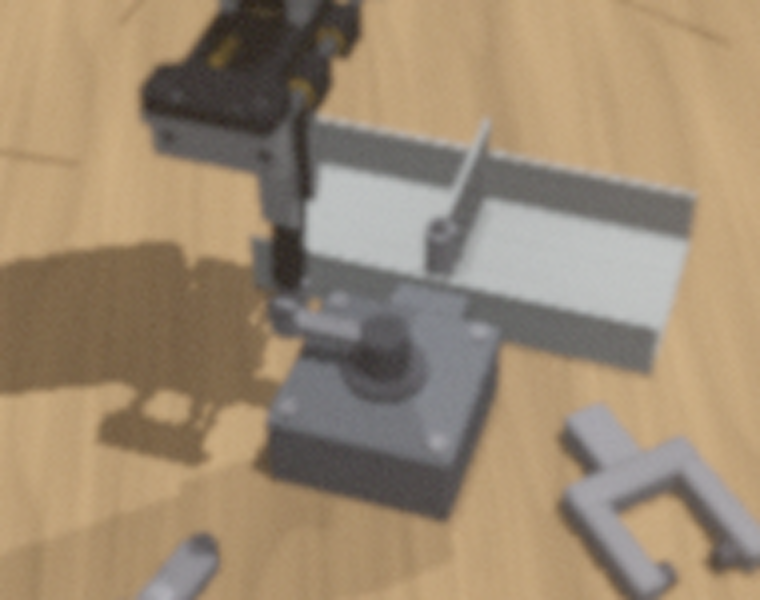

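View pics/wrist10.png

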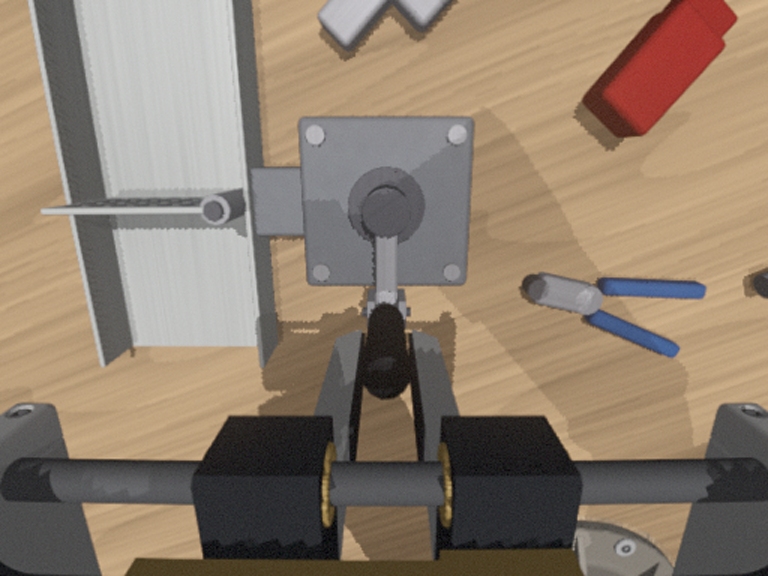

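>>> send_rows:
  rows:
    - {"x": -0.28, "y": 0.11, "z": 0.01, "spin": 0, "jaw": 255}
    - {"x": -0.28, "y": 0.11, "z": 0.0, "spin": 0, "jaw": 255}
    - {"x": -0.19, "y": 0.07, "z": 0.0, "spin": 0, "jaw": 255}

```text
t: 11.0
tcp_pos: [0.4558, 0.0322, 0.1748]
orientation: [-0.0, 0.983, -0.186, 0.0]
wrist_force: [5.7, 1.9, 1.4]
width: 0.211
```

>>> send_rows:
  rows:
    - {"x": -0.14, "y": 0.055, "z": 0, "spin": 0, "jaw": 255}

```text
t: 11.08
tcp_pos: [0.4544, 0.0328, 0.1748]
orientation: [-0.0, 0.983, -0.186, 0.0]
wrist_force: [6.2, 0.3, 0.5]
width: 0.209
```

>>> send_rows:
  rows:
    - {"x": -0.14, "y": 0.055, "z": 0, "spin": 0, "jaw": 255}

```text
t: 11.17
tcp_pos: [0.4536, 0.0331, 0.1748]
orientation: [-0.0, 0.983, -0.186, 0.001]
wrist_force: [12.3, -1.3, -2.9]
width: 0.206
```

```bash
python3 look.py 11 wrist side scene
```

```text
11.1667 [0.4536 0.0331 0.1748] yang -1.9441 [12.3 -1.3 -2.9] [ 0.06  0.11 -0.29  2.1   0.04  0.94 -2.2 ] 0.20642335594680505
wrist x1.5
side x4 from 147 88
scene x4 from 177 107
```

View pics/side11.png

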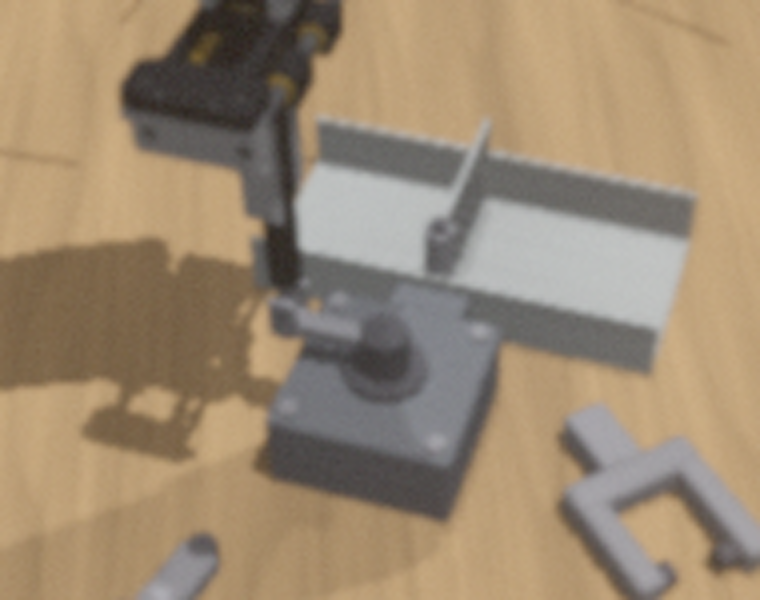

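View pics/wrist11.png

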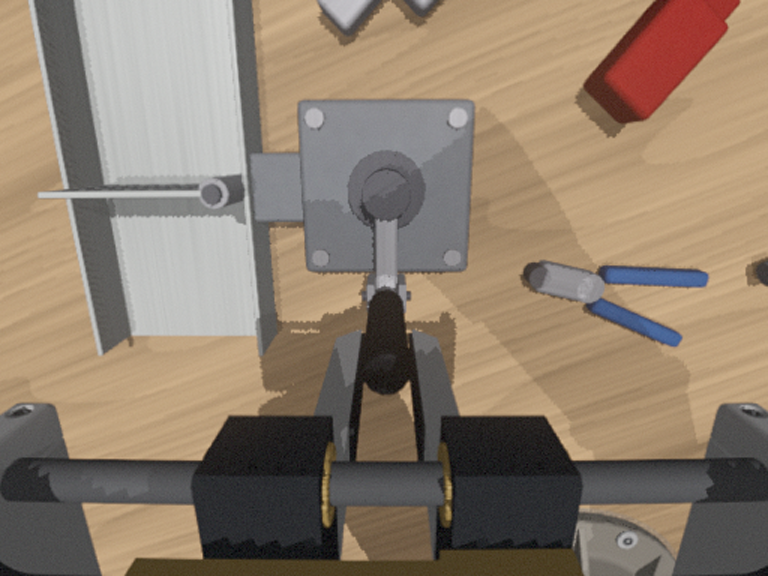

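View pics/scene11.png

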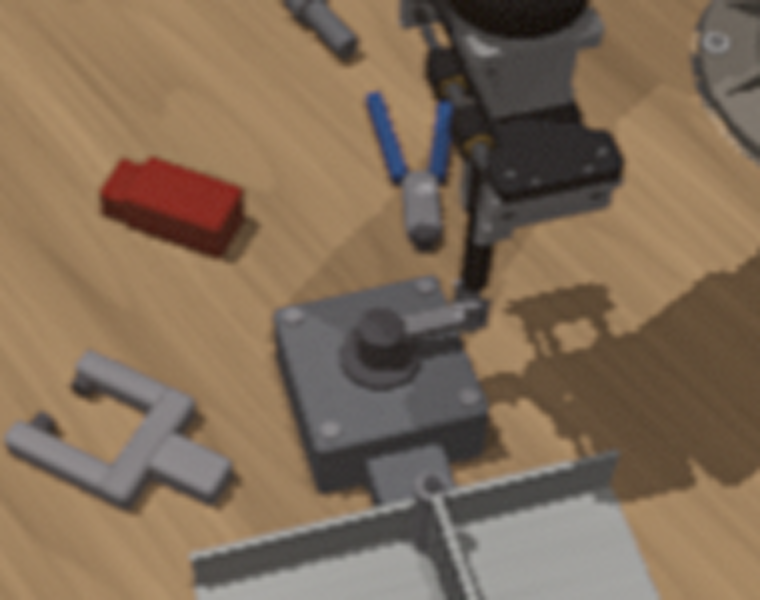

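```bash
python3 - <<'E'
import numpy as np
R=60.5;yaw=-.3725
th=np.arange(0,4.85,.1)
X=-R*np.cos(th);Y=R*np.sin(th)
x=np.cos(yaw)*X-np.sin(yaw)*Y;y=np.sin(yaw)*X+np.cos(yaw)*Y
print(np.c_[range(1,len(th)),np.round(np.diff(x)/10,2),np.round(np.diff(y)/10,2)].tolist())
print((x-x[0]).round(1)[::10],(y-y[0]).round(1)[::10])
E
```

```text
[[1.0, 0.25, 0.55], [2.0, 0.3, 0.52], [3.0, 0.35, 0.49], [4.0, 0.4, 0.45], [5.0, 0.44, 0.41], [6.0, 0.48, 0.37], [7.0, 0.52, 0.32], [8.0, 0.54, 0.26], [9.0, 0.57, 0.21], [10.0, 0.59, 0.15], [11.0, 0.6, 0.09], [12.0, 0.6, 0.03], [13.0, 0.6, -0.03], [14.0, 0.6, -0.09], [15.0, 0.59, -0.15], [16.0, 0.57, -0.21], [17.0, 0.54, -0.26], [18.0, 0.52, -0.32], [19.0, 0.48, -0.37], [20.0, 0.44, -0.41], [21.0, 0.4, -0.46], [22.0, 0.35, -0.49], [23.0, 0.3, -0.53], [24.0, 0.25, -0.55], [25.0, 0.19, -0.57], [26.0, 0.13, -0.59], [27.0, 0.07, -0.6], [28.0, 0.01, -0.6], [29.0, -0.05, -0.6], [30.0, -0.11, -0.59], [31.0, -0.17, -0.58], [32.0, -0.22, -0.56], [33.0, -0.28, -0.54], [34.0, -0.33, -0.51], [35.0, -0.38, -0.47], [36.0, -0.43, -0.43], [37.0, -0.47, -0.38], [38.0, -0.5, -0.34], [39.0, -0.53, -0.28], [40.0, -0.56, -0.23], [41.0, -0.58, -0.17], [42.0, -0.59, -0.11], [43.0, -0.6, -0.05], [44.0, -0.6, 0.01], [45.0, -0.6, 0.07], [46.0, -0.59, 0.13], [47.0, -0.58, 0.18], [48.0, -0.55, 0.24]]
[  0.   44.4  99.8 115.2  76.5] [  0.   37.3  20.1 -35.9 -79.1]
```

>>> send_rows:
  rows:
    - {"x": 0.25, "y": 0.55, "z": 0, "spin": 0, "jaw": 255}
    - {"x": 0.3, "y": 0.52, "z": 0, "spin": 0, "jaw": 255}
    - {"x": 0.35, "y": 0.49, "z": 0, "spin": 0, "jaw": 255}
    - {"x": 0.4, "y": 0.45, "z": 0, "spin": 0, "jaw": 255}
    - {"x": 0.44, "y": 0.41, "z": 0, "spin": 0, "jaw": 255}
  grip_force: 25

```text
t: 11.73
tcp_pos: [0.4701, 0.0563, 0.1747]
orientation: [0.001, 0.983, -0.186, -0.0]
wrist_force: [0.3, -6.5, 8.9]
width: 0.209
```

>>> send_rows:
  rows:
    - {"x": 0.48, "y": 0.37, "z": 0, "spin": 0, "jaw": 255}
    - {"x": 0.52, "y": 0.32, "z": 0, "spin": 0, "jaw": 255}
    - {"x": 0.54, "y": 0.26, "z": 0, "spin": 0, "jaw": 255}
    - {"x": 0.57, "y": 0.21, "z": 0, "spin": 0, "jaw": 255}
    - {"x": 0.59, "y": 0.15, "z": 0, "spin": 0, "jaw": 255}

```text
t: 12.15
tcp_pos: [0.4966, 0.0698, 0.1746]
orientation: [0.001, 0.983, -0.186, -0.001]
wrist_force: [-3.9, -2.8, 10.8]
width: 0.208
```

```bash
python3 look.py 12 wrist side scene
```

```text
12.15 [0.4966 0.0698 0.1746] yang -1.9444 [-3.9 -2.8 10.8] [ 0.01  0.19 -0.31  2.    0.07  0.96 -2.28] 0.2076907822685671
wrist x1.5
side x4 from 147 88
scene x4 from 177 107
```

View pics/wrist12.png

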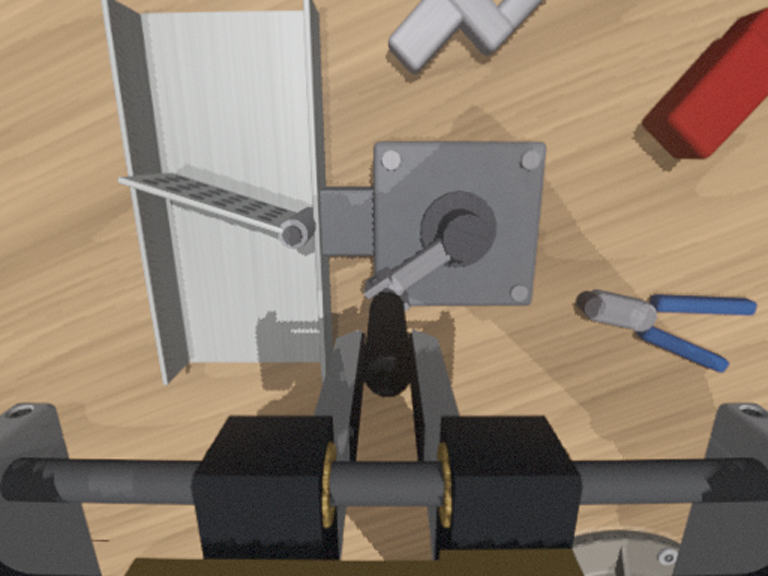

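View pics/side12.png

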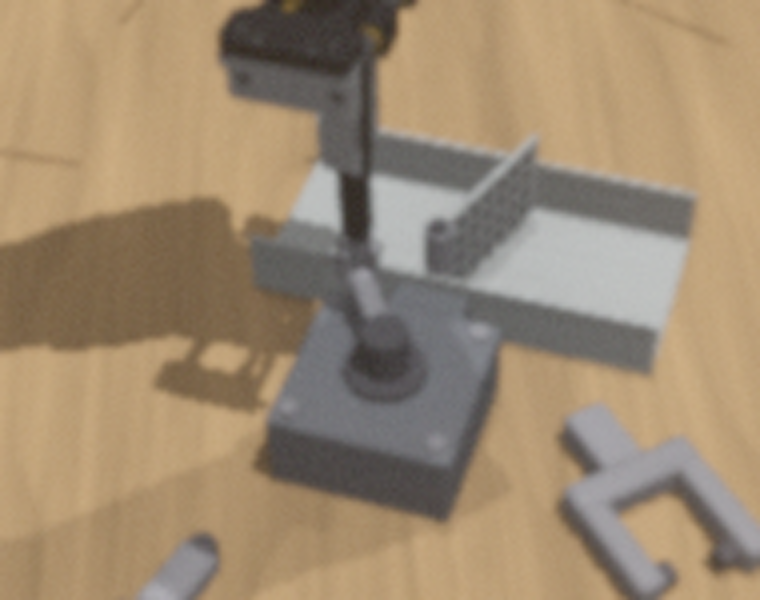

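>>> send_rows:
  rows:
    - {"x": 0.6, "y": 0.09, "z": 0, "spin": 0, "jaw": 255}
    - {"x": 0.6, "y": 0.03, "z": 0, "spin": 0, "jaw": 255}
    - {"x": 0.6, "y": -0.03, "z": 0, "spin": 0, "jaw": 255}
    - {"x": 0.6, "y": -0.09, "z": 0, "spin": 0, "jaw": 255}
    - {"x": 0.59, "y": -0.15, "z": 0, "spin": 0, "jaw": 255}

```text
t: 12.72
tcp_pos: [0.5265, 0.0691, 0.1747]
orientation: [0.0, 0.983, -0.185, -0.001]
wrist_force: [-3.8, 0.5, 10.1]
width: 0.208
```

>>> send_rows:
  rows:
    - {"x": 0.57, "y": -0.21, "z": 0, "spin": 0, "jaw": 255}
    - {"x": 0.54, "y": -0.26, "z": 0, "spin": 0, "jaw": 255}
    - {"x": 0.52, "y": -0.32, "z": 0, "spin": 0, "jaw": 255}
    - {"x": 0.48, "y": -0.37, "z": 0, "spin": 0, "jaw": 255}
    - {"x": 0.44, "y": -0.41, "z": 0, "spin": 0, "jaw": 255}

```text
t: 13.13
tcp_pos: [0.5523, 0.054, 0.1747]
orientation: [-0.0, 0.983, -0.185, -0.001]
wrist_force: [-0.8, 3.7, 7.6]
width: 0.21
```

```bash
python3 look.py 13 wrist side scene
```

```text
13.1333 [0.5523 0.054  0.1747] yang -1.9434 [-0.8  3.7  7.6] [ 0.03  0.28 -0.28  1.89  0.09  0.99 -2.24] 0.20951012915287015
wrist x1.5
side x4 from 147 88
scene x4 from 177 107
```

View pics/wrist13.png

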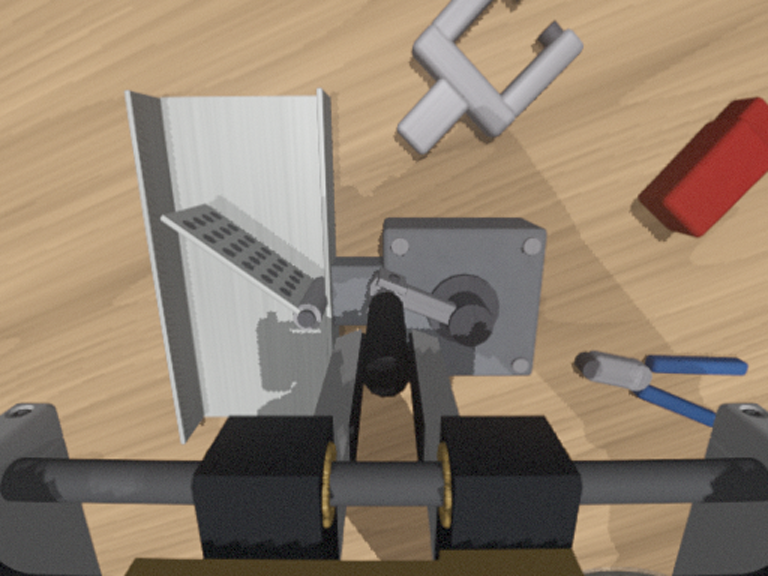

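View pics/side13.png

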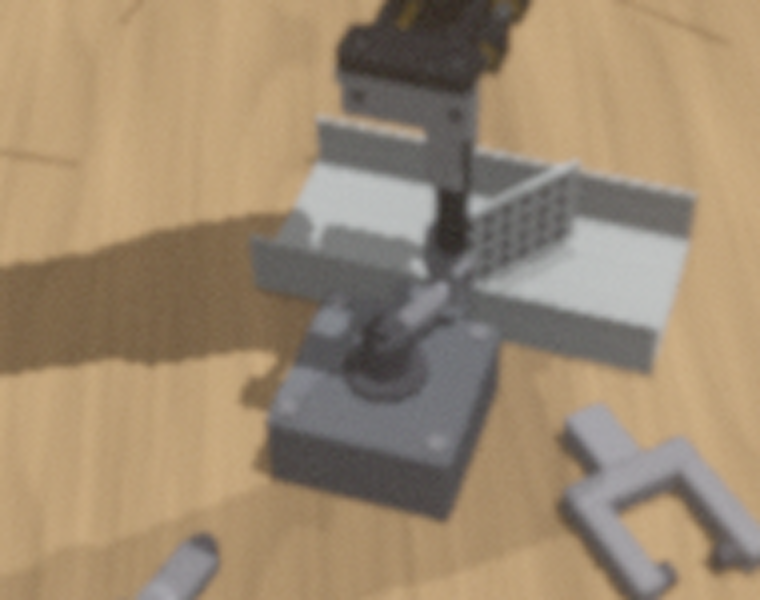

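>>> send_rows:
  rows:
    - {"x": 0.4, "y": -0.46, "z": 0, "spin": 0, "jaw": 255}
    - {"x": 0.35, "y": -0.49, "z": 0, "spin": 0, "jaw": 255}
    - {"x": 0.3, "y": -0.53, "z": 0, "spin": 0, "jaw": 255}
    - {"x": 0.25, "y": -0.55, "z": 0, "spin": 0, "jaw": 255}
    - {"x": 0.19, "y": -0.57, "z": 0, "spin": 0, "jaw": 255}

```text
t: 13.7
tcp_pos: [0.5676, 0.0281, 0.1748]
orientation: [-0.0, 0.983, -0.185, -0.0]
wrist_force: [1.6, 4.9, 5.5]
width: 0.206
```

>>> send_rows:
  rows:
    - {"x": 0.13, "y": -0.59, "z": 0, "spin": 0, "jaw": 255}
    - {"x": 0.07, "y": -0.6, "z": 0, "spin": 0, "jaw": 255}
    - {"x": 0.01, "y": -0.6, "z": 0, "spin": 0, "jaw": 255}
    - {"x": -0.05, "y": -0.6, "z": 0, "spin": 0, "jaw": 255}
    - {"x": -0.11, "y": -0.59, "z": 0, "spin": 0, "jaw": 255}

```text
t: 14.12
tcp_pos: [0.5683, -0.0021, 0.1748]
orientation: [-0.0, 0.983, -0.185, 0.0]
wrist_force: [3.8, 4.3, 4.5]
width: 0.203
```

```bash
python3 look.py 14 wrist side scene
```

```text
14.1167 [ 0.5683 -0.0021  0.1748] yang -1.9436 [3.8 4.3 4.5] [ 0.1   0.29 -0.25  1.86  0.09  0.99 -2.13] 0.20282520483392258
wrist x1.5
side x4 from 147 88
scene x4 from 177 107
```

View pics/wrist14.png

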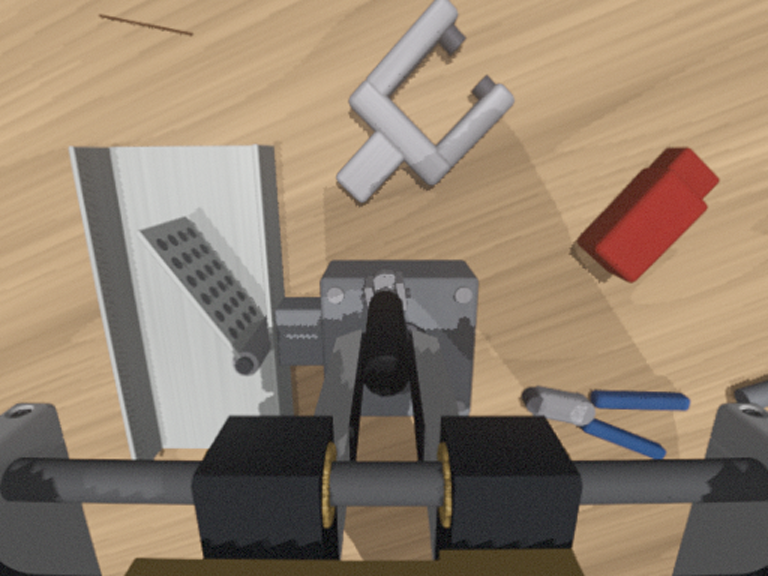

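View pics/side14.png

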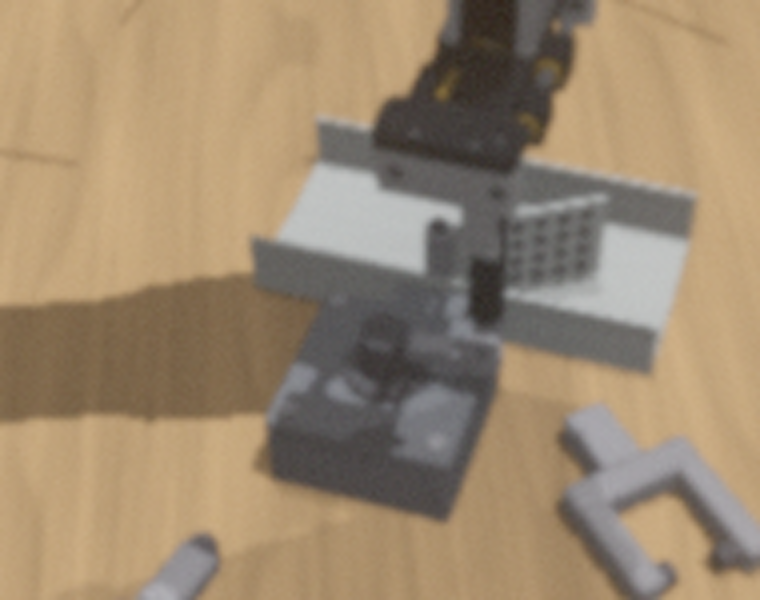

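Tracking well (crank ≈ 3.0). Continue.

>>> send_rows:
  rows:
    - {"x": -0.17, "y": -0.58, "z": 0, "spin": 0, "jaw": 255}
    - {"x": -0.22, "y": -0.56, "z": 0, "spin": 0, "jaw": 255}
    - {"x": -0.28, "y": -0.54, "z": 0, "spin": 0, "jaw": 255}
    - {"x": -0.33, "y": -0.51, "z": 0, "spin": 0, "jaw": 255}
    - {"x": -0.38, "y": -0.47, "z": 0, "spin": 0, "jaw": 255}

```text
t: 14.68
tcp_pos: [0.5542, -0.0291, 0.1748]
orientation: [-0.0, 0.983, -0.185, 0.0]
wrist_force: [2.8, 3.9, 5.1]
width: 0.21
```

>>> send_rows:
  rows:
    - {"x": -0.43, "y": -0.43, "z": 0, "spin": 0, "jaw": 255}
    - {"x": -0.47, "y": -0.38, "z": 0, "spin": 0, "jaw": 255}
    - {"x": -0.5, "y": -0.34, "z": 0, "spin": 0, "jaw": 255}
    - {"x": -0.53, "y": -0.28, "z": 0, "spin": 0, "jaw": 255}
    - {"x": -0.56, "y": -0.23, "z": 0, "spin": 0, "jaw": 255}

```text
t: 15.1
tcp_pos: [0.5292, -0.0458, 0.1748]
orientation: [-0.0, 0.983, -0.186, 0.0]
wrist_force: [3.3, 2.5, 4.8]
width: 0.208
```

>>> send_rows:
  rows:
    - {"x": -0.58, "y": -0.17, "z": 0, "spin": 0, "jaw": 255}
    - {"x": -0.59, "y": -0.11, "z": 0, "spin": 0, "jaw": 255}
    - {"x": -0.6, "y": -0.05, "z": 0, "spin": 0, "jaw": 255}

```text
t: 15.35
tcp_pos: [0.5115, -0.049, 0.1748]
orientation: [-0.0, 0.983, -0.186, 0.0]
wrist_force: [3.5, 3.8, 4.7]
width: 0.205
```

```bash
python3 look.py 15 wrist side scene
```

```text
15.35 [ 0.5115 -0.049   0.1748] yang -1.9442 [3.5 3.8 4.7] [ 0.18  0.2  -0.24  1.98  0.06  0.96 -2.03] 0.20485389164648218
wrist x1.5
side x4 from 147 88
scene x4 from 177 107
```

View pics/wrist15.png

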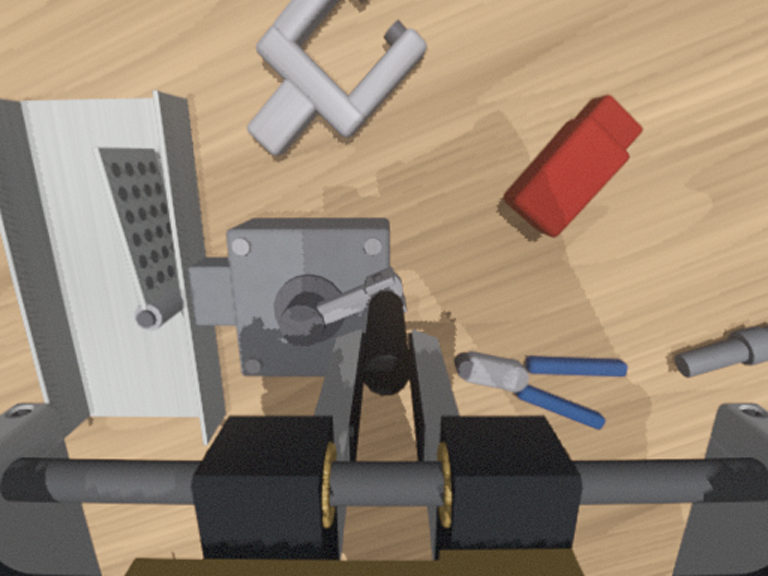

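View pics/side15.png

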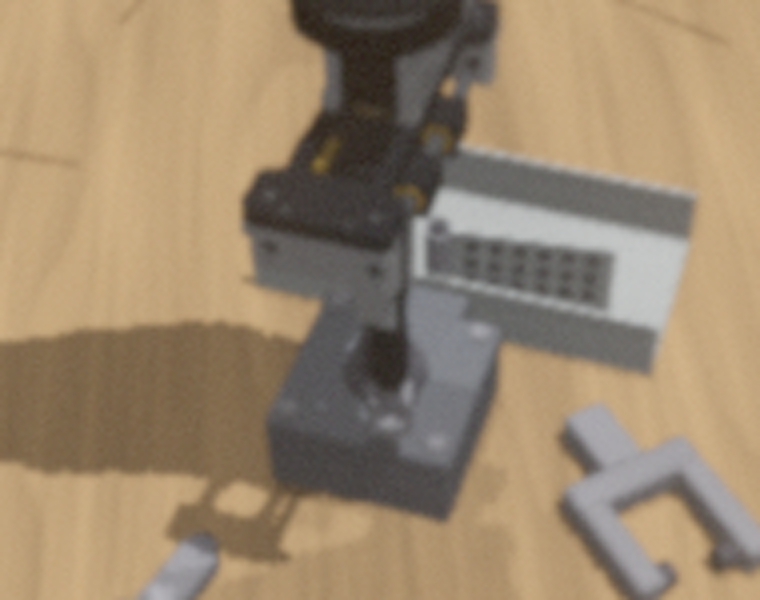

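>>> send_rows:
  rows:
    - {"x": -0.6, "y": 0.01, "z": 0, "spin": 0, "jaw": 255}
    - {"x": -0.6, "y": 0.07, "z": 0, "spin": 0, "jaw": 255}
    - {"x": -0.59, "y": 0.13, "z": 0, "spin": 0, "jaw": 255}

```text
t: 15.75
tcp_pos: [0.4938, -0.0468, 0.1747]
orientation: [-0.0, 0.983, -0.186, 0.0]
wrist_force: [6.1, 2.8, 3.8]
width: 0.212
```

>>> send_rows:
  rows:
    - {"x": -0.29, "y": 0.09, "z": 0, "spin": 0, "jaw": 255}
    - {"x": -0.29, "y": 0.1, "z": 0, "spin": 0, "jaw": 255}

```text
t: 15.92
tcp_pos: [0.488, -0.0448, 0.1748]
orientation: [-0.0, 0.983, -0.185, 0.0]
wrist_force: [7.2, 2.4, 2.6]
width: 0.207
```

>>> send_rows:
  rows:
    - {"x": -0.18, "y": 0.07, "z": 0, "spin": 0, "jaw": 255}

```text
t: 16.0
tcp_pos: [0.4871, -0.0444, 0.1749]
orientation: [-0.0, 0.983, -0.185, 0.001]
wrist_force: [16.0, -1.9, -5.4]
width: 0.208
```

>>> send_rows:
  rows:
    - {"x": -0.18, "y": 0.07, "z": 0, "spin": 0, "jaw": 255}

```text
t: 16.08
tcp_pos: [0.4862, -0.044, 0.175]
orientation: [-0.0, 0.983, -0.186, 0.002]
wrist_force: [19.1, -3.1, -6.0]
width: 0.206
```

```bash
python3 look.py 16 wrist side scene
```

```text
16.0833 [ 0.4862 -0.044   0.175 ] yang -1.9442 [19.1 -3.1 -6. ] [ 0.18  0.16 -0.25  2.03  0.05  0.95 -2.03] 0.20634579028862113
wrist x1.5
side x4 from 147 88
scene x4 from 177 107
```

View pics/wrist16.png

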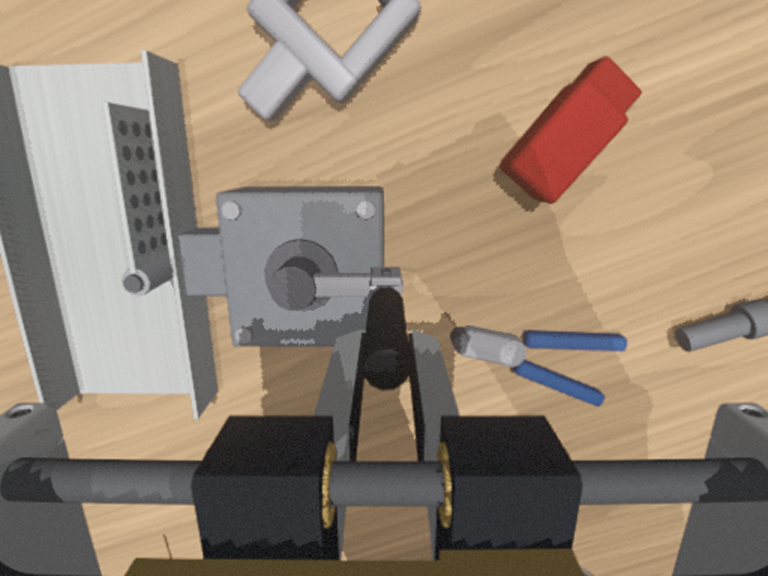

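View pics/scene16.png

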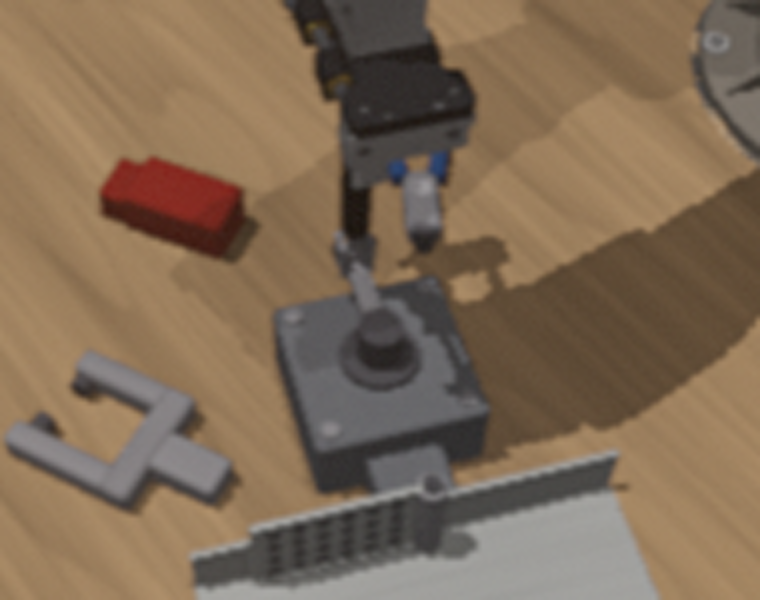

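>>> send_rows:
  rows:
    - {"x": 0.05, "y": -0.12, "z": 0, "spin": 0, "jaw": 255}
    - {"x": -0.03, "y": -0.09, "z": 0, "spin": 0, "jaw": 255}

```text
t: 16.4
tcp_pos: [0.4865, -0.045, 0.1749]
orientation: [-0.001, 0.983, -0.185, 0.002]
wrist_force: [15.8, 8.3, -5.2]
width: 0.209
```

>>> send_rows:
  rows:
    - {"x": -0.04, "y": -0.09, "z": 0, "spin": 0, "jaw": 255}
    - {"x": 0, "y": 0, "z": 0, "spin": 0, "jaw": 255}

```text
t: 16.57
tcp_pos: [0.4863, -0.0452, 0.1749]
orientation: [-0.001, 0.983, -0.185, 0.002]
wrist_force: [17.2, 8.4, -5.8]
width: 0.207
```

>>> send_rows:
  rows:
    - {"x": 0.17, "y": 0.05, "z": 0, "spin": 0, "jaw": 255}
    - {"x": 0, "y": 0, "z": 0, "spin": 0, "jaw": 120}
    - {"x": 0, "y": 0, "z": 0, "spin": 0, "jaw": 120}
    - {"x": 0, "y": 0, "z": 0, "spin": 0, "jaw": 120}
    - {"x": 0, "y": 0, "z": 0, "spin": 0, "jaw": 120}
    - {"x": 0, "y": 0, "z": 0, "spin": 0, "jaw": 120}

```text
t: 17.07
tcp_pos: [0.4854, -0.0464, 0.1743]
orientation: [0.0, 0.983, -0.186, -0.0]
wrist_force: [-0.2, 0.2, 0.2]
width: 0.513
```

```bash
python3 look.py 17 wrist
```

```text
17.0667 [ 0.4854 -0.0464  0.1743] yang -1.9443 [-0.2  0.2  0.2] [ 0.19  0.16 -0.24  2.03  0.05  0.95 -2.03] 0.5129293718198191
wrist x1.5
```

View pics/wrist17.png

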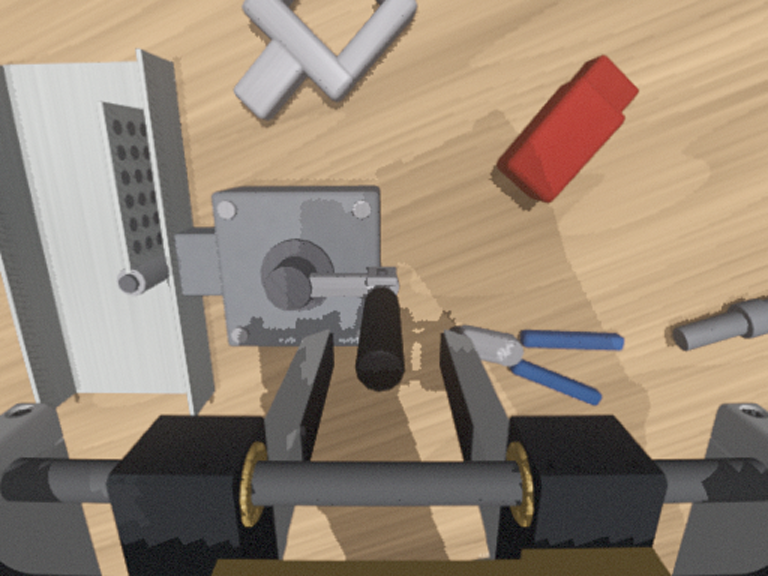

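>>> send_rows:
  rows:
    - {"x": 0, "y": 0, "z": 1, "spin": 0, "jaw": 120}
    - {"x": 0, "y": 0, "z": 1.5, "spin": 0, "jaw": 120}
    - {"x": 0, "y": 0, "z": 1.5, "spin": 0, "jaw": 120}
    - {"x": 0, "y": 0, "z": 1.5, "spin": 0, "jaw": 120}
    - {"x": 0, "y": 0, "z": 1.5, "spin": 0, "jaw": 120}
    - {"x": 0, "y": 0, "z": 1.5, "spin": 0, "jaw": 120}
    - {"x": 0, "y": 0, "z": 1.5, "spin": 0, "jaw": 120}
    - {"x": 0, "y": -2, "z": 0, "spin": 0, "jaw": 120}
    - {"x": 0, "y": -2.5, "z": 0, "spin": 0, "jaw": 120}
    - {"x": 0, "y": -2.5, "z": 0, "spin": 0, "jaw": 120}

```text
t: 17.95
tcp_pos: [0.486, -0.1167, 0.2758]
orientation: [-0.0, 0.983, -0.185, 0.001]
wrist_force: [0.1, 0.3, -0.2]
width: 0.53
```

>>> send_rows:
  rows:
    - {"x": 0, "y": -2.5, "z": 0, "spin": 0, "jaw": 120}
    - {"x": 0, "y": -2.5, "z": 0, "spin": 0, "jaw": 120}
    - {"x": 0, "y": -2.5, "z": 0, "spin": 0, "jaw": 120}
    - {"x": 0, "y": -2.5, "z": 0, "spin": 0, "jaw": 120}
    - {"x": 0, "y": -2, "z": 0, "spin": 0, "jaw": 120}
    - {"x": 0, "y": -1, "z": 0, "spin": 0, "jaw": 120}
    - {"x": 0, "y": 0, "z": 0, "spin": 0, "jaw": 120}

```text
t: 18.53
tcp_pos: [0.4855, -0.248, 0.2749]
orientation: [0.0, 0.982, -0.187, -0.0]
wrist_force: [0.0, 0.8, 0.3]
width: 0.529
```

```bash
python3 look.py 18 scene side
python3 - <<'E'
from h import *
from rig import imaging
pose=np.load("pose.npy");pose[:2]=[.5111,.0105]
for n,off in(("scene",(177,107)),("side",(147,88))):
    p=imaging.read_camera(n)
    for a in(0,.05,.1): # lean inward
        print(n,a,((proj(p,U([(0,-60,105),(0,-60+100*np.sin(a),105+100*np.cos(a)),(0,110,81),(114,110,81)],pose))-off)*4).round().tolist())
E
```

```text
18.5333 [ 0.4855 -0.248   0.2749] yang -1.9469 [0.  0.8 0.3] [ 0.41  0.16 -0.07  1.8   0.01  1.18 -1.6 ] 0.5289381514812626
scene x4 from 177 107
side x4 from 147 88
scene 0 [[354.0, 243.0], [357.0, 139.0], [431.0, 482.0], [247.0, 526.0]]
scene 0.05 [[354.0, 243.0], [360.0, 146.0], [431.0, 482.0], [247.0, 526.0]]
scene 0.1 [[354.0, 243.0], [362.0, 152.0], [431.0, 482.0], [247.0, 526.0]]
side 0 [[350.0, 394.0], [342.0, 267.0], [439.0, 226.0], [613.0, 264.0]]
side 0.05 [[350.0, 394.0], [345.0, 260.0], [439.0, 226.0], [613.0, 264.0]]
side 0.1 [[350.0, 394.0], [349.0, 254.0], [439.0, 226.0], [613.0, 264.0]]
```

View pics/scene18.png

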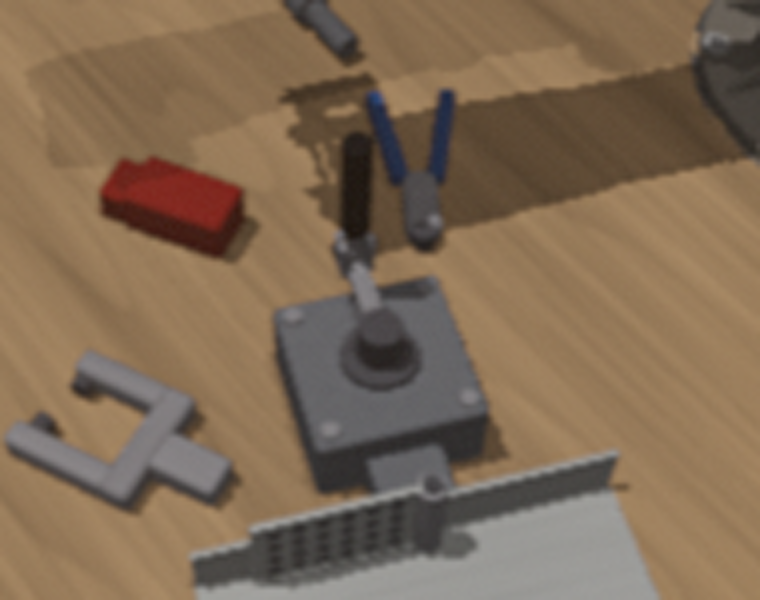

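View pics/side18.png

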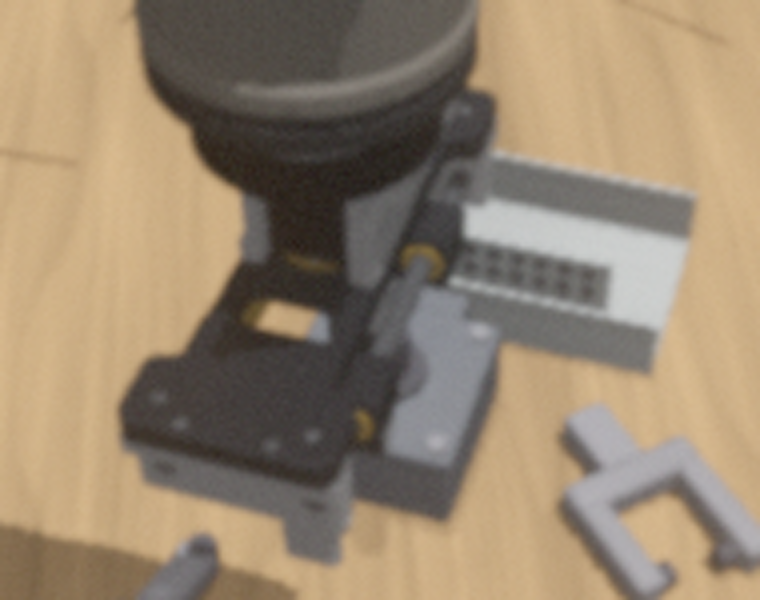

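```bash
python3 -c "
from rig import finish_job
print(finish_job())"
```

```text
the job is handed in; nothing more can be done
None
```

I unfolded the handle until it stood upright, wound the crank clockwise to its stop and opened the gate. I then let go, moved the arm clear and handed in at about 18.6 s. No verdict was reported.

**Last checks**
- **Handle:** in the final scene picture the handle tip is at about (358,138), against (357,139) predicted for fully upright. The fold had also pressed firmly against its stop before I released it.
- **Gate:** the leaf lies along the channel, matching the fully open prediction to within about 5 px in a crop enlarged four times. The crank's stop was felt as a clear force rise.
- **Forces and tools:** wrist force at my readings stayed near 20 N. The tools look unmoved, and nothing touched the gate itself.
- **Not confirmed:** the side camera could not check the handle at the end, because the arm blocked its view.

**What went wrong or disagreed**
- **First close:** the fingers shut just above the handle and missed it. All three camera views put the fingertips about 20 mm higher than `bot.tips_ahead` (22 mm) says, so I went lower and gripped again.
- **Slip while unfolding:** the grip slid off the tip at a fold angle of about 1.3 rad. I gripped again and finished the unfold.

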